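# Set the heel press and sort the heel blocks

## Robot

A 6-joint arm with a two-finger parallel gripper is mounted at the origin on the work surface. World frame = base frame: x ahead of the robot, y to its left, z up, the work surface at z = 0. Lengths are in m, angles in rad, forces in N, time in s.
With the tool pointing down it reaches from about 0.375 to 0.9 m from the base axis. Payload 3.1 kg.
Tool frame: the origin (TCP) lies midway between the tips of the shut fingers; the grasp point (between the pads) lies 19 mm behind it; x points along the fingers, z is the direction in which the jaws open and shut, and the axes are right-handed (so a half turn about x gives the same grasp; the last joint's range is limited). The gripper opens to 85 mm and grips with 20 to 120 N. Pads are 22 mm wide; open, the fingers measure 114 mm over their backs; the gripper's body (76 mm by 85 mm) begins 54 mm behind the grasp point. The pads swing forward as they close: fully open they stand 13 mm farther back than shut.
Start: joints at [-1.518, 0.527, 1.433, -0, 1.181, -0.178], TCP at [0.144, -0.608, 0.231] pointing down, gripper open.
Joint ranges: [-3.08, 3.08], [-0.75, 2.2], [0.22, 2.44], [-1.43, 4.57], [0, 2.65], [-2.85, 2.85]. Speed limits (rad/s): [2.79, 2.79, 3.14, 3.14, 3.14, 3.14].

## Interface

Orientations are given as a unit quaternion [x, y, z, w].
In Python, from station import telemetry, optics, manip gives the robot as it stands.
- The arm moves only by the tool step_arm, never from a script. Its argument "commands" is a list of rows, each a list of 4 numbers: the shift along the tool's x, y, z in m, then the turn about the tool's x in rad. A call has 1 to 8 rows; each row is the pose to reach, as a shift and turn from the pose measured when the call began, along the tool's axes at that moment; what a row does not reach only later rows make up. A row lasts 1/12 s, in which the tool goes at most 41.7 mm and 7.16 degrees, less where a joint would pass 70% of its speed; a pose out of reach is approached as far as the arm can. A call with a gripper value outside its range is refused whole. "jaw" is the finger opening in m, from 0 to 0.0854, set as the call begins (left out, the last holds). The fingers move at their own pace and stop on an object; "grip_force" is the grip in N (left out, the last holds). Time passes only in rows, so rows that repeat a pose let the fingers close. It gives the time, the measured TCP pose, the force and the opening at its end, in the units of the state.
- telemetry.sense(): the state, without advancing time (a new reading comes with each control period).
- optics.snapshot(name): name is "side" or "top" or "wrist"; returns the picture (480x640x3 uint8, red, green, blue); there is no depth.
- optics.camera_params(name): a dict with "mtx" (3x3 intrinsics, pixels), "origin" and "attitude" of the camera in the world. Camera axes: x right, y down, z forward; pixel columns grow to the right and rows downward; lengths in m; the calibration is good to about 2 mm. A picture is of the moment at which its call begins: read the wrist's pose just before it. camera_params takes no time and is no camera call; for the wrist camera it gives the pose at the moment of the call.
- manip.sign_off(): hands the job in, once; it reports no verdict.
The state is a dict: "t": time; "q": joint angles; "qd": joint speeds; "tau": joint torques, N m; "tcp_pos": TCP position; "tool_rot": TCP orientation; "force": force on the tool from outside, world axes, zero at the start; "ft_torque": the same for the moment, N m; "finger_gap": opening from 0.0 (shut) to 1.0 (fully open).
Only numpy, scipy, OpenCV 4.12 (cv2) and the standard library are available. Lean on these libraries where they do the work, as an engineer would, in place of code of your own. Each camera call takes 0.05 s, during which the arm holds its last target.

## Task

Get the bench ready for re-heeling the boot. By its red handle, slide the press jaw along its track until the boot is tight between the jaw's pad and the heel stop and the spring pad clearly gives (without crushing the boot), keep it there for a moment, then back the jaw off about a centimetre and leave it there, the boot still home against the heel stop. Also put every heel block with a green tag in the green nest and every one with a red tag in the red nest, down on the tray's floor; leave the glue jar, spool, brush and tin where they are.

Things in the scene. Friction and masses are not known exactly. Their poses are not given: they have to be found in the camera images.
- press: fixed heel-press bed, green: base plate 120 (own x) x 420 (own y) x 20 mm; origin at the centre of its underside on the table. Along its y runs the track: two steel guides, 10 mm wide and 14 mm high on the plate, 70 mm apart inside. The boot lies between them, toe to +y. Heel stop at the -y end, jaw at the +y end.
- stop_face (a point): middle of the heel stop's flat face, 180 mm from the press origin towards its -y, 40 mm over the table; axes as the press. The stop is a fixed green block, 85 mm high over the table.
- boot_toe (a point): point of the boot's toe, 20 mm over the sole's underside; axes: y from heel to toe (along the press's y), z up. A brown child's boot on a rigid last, loose, about 0.6 kg, 180 mm long, 64 mm wide, 112 mm high, standing on the press plate between the guides; it can slide along them.
- boot_heel (a point): rearmost point of the same boot's heel, 180 mm behind the toe point, same height and axes; at the start it stands 8 to 35 mm short of the heel stop.
- jaw (a joint): travel of the clamp jaw along the track (m): 0 is fully open, grows as the jaw moves along the press's -y towards the boot, range 0 to 0.155. It slides with about 2 N of friction and stays where it is left.
- jaw_handle (a point): the jaw's red handle, upright block 32 (press x) x 20 (press y) x 50 mm high; this point lies 22 mm under its top, 90 mm over the table (the handle's top is at 112 mm; the jaw's green body below it, 92 x 45 mm, ends at 62 mm). Pinch it from above.
- pad_face (a point): centre of the front face (towards the boot) of the black rubber pad on the jaw, 40 mm over the table; axes as the press. Distance from this point to the toe point along y is the gap between jaw and boot.
- pad (a joint): how far the spring-backed pad is pressed into the jaw (m): 0 free, up to 0.013. It begins to give at 5 N and then takes 1 N per mm; pushing the boot along freely takes 3 to 7 N, so the pad hardly moves until the boot is tight between pad and heel stop.
- pass_nest: pass nest: a fixed green open tray, outer 220 (own x) x 130 (own y) x 24 mm high, walls and floor 5 mm; origin at the centre of its underside. The two nests change places from start to start.
- reject_nest: reject nest: a fixed red open tray, outer 220 (own x) x 130 (own y) x 24 mm high, walls and floor 5 mm; origin at the centre of its underside. The two nests change places from start to start.
- green1_c (a point): centre of a loose heel block, dark wood and rubber, 44 (own x) x 38 (own y) x 32 mm high, 60 g, with a round green tag let through it that shows on top and underside; this point is half-way up (16 mm over its underside), axes along its edges, z up as it starts. Five or all six of the blocks are present; a missing one reads None.
- green2_c (a point): centre of a loose heel block, dark wood and rubber, 44 (own x) x 38 (own y) x 32 mm high, 60 g, with a round green tag let through it that shows on top and underside; this point is half-way up (16 mm over its underside), axes along its edges, z up as it starts. Five or all six of the blocks are present; a missing one reads None.
- green3_c (a point): centre of a loose heel block, dark wood and rubber, 44 (own x) x 38 (own y) x 32 mm high, 60 g, with a round green tag let through it that shows on top and underside; this point is half-way up (16 mm over its underside), axes along its edges, z up as it starts. Five or all six of the blocks are present; a missing one reads None.
- red1_c (a point): centre of a loose heel block, dark wood and rubber, 44 (own x) x 38 (own y) x 32 mm high, 60 g, with a round red tag let through it that shows on top and underside; this point is half-way up (16 mm over its underside), axes along its edges, z up as it starts. Five or all six of the blocks are present; a missing one reads None.
- red2_c (a point): centre of a loose heel block, dark wood and rubber, 44 (own x) x 38 (own y) x 32 mm high, 60 g, with a round red tag let through it that shows on top and underside; this point is half-way up (16 mm over its underside), axes along its edges, z up as it starts. Five or all six of the blocks are present; a missing one reads None.
- red3_c (a point): centre of a loose heel block, dark wood and rubber, 44 (own x) x 38 (own y) x 32 mm high, 60 g, with a round red tag let through it that shows on top and underside; this point is half-way up (16 mm over its underside), axes along its edges, z up as it starts. Five or all six of the blocks are present; a missing one reads None.
- glue_jar: amber glue jar, 56 mm across, 75 mm high; bystander, origin under its centre
- spool: blue thread spool, 34 mm across, 40 mm high; bystander, origin under its centre
- brush: brush, 170 mm long, lying along its own x; bystander
- tin: open aluminium tin, 64 mm across, 50 mm high; bystander, origin under its centre
Not all that is in view belongs to the job. What is shaped like the part that bears green2_c but turquoise or yellow is not meant.

How it is judged:
On the way, in this order (a step that is already met when the one before it is completed fails the run):
1. the boot is tight: heel against the stop (within 4 mm) and the spring pad pressed in by more than 3 mm (y of boot_heel in the frame of stop_face below 0.004 m and value of joint pad above 0.003 m), for 0.2 s.
2. the jaw is backed off to a gap of 4 to 20 mm from the toe, the boot still within 5 mm of the stop (y of boot_heel in the frame of stop_face below 0.005 m and y of pad_face in the frame of boot_toe between 0.004 and 0.02 m), for 0.2 s.
At the end, for the whole second after the job is handed in: the jaw stands 4 to 20 mm clear of the boot's toe, the heel is within 5 mm of the heel stop, every green-tagged block present rests in the green nest and every red-tagged one in the red nest: centre inside the tray's walls and at most 36 mm over the tray's underside, at rest (all of step 2 and velocity of joint jaw between -0.01 and 0.01 m/s and x of green1_c in the frame of pass_nest between -0.098 and 0.098 m and y of green1_c in the frame of pass_nest between -0.053 and 0.053 m and z of green1_c in the frame of pass_nest between 0 and 0.036 m and linear speed of each of green1, green2, green3, red1, red2, red3 below 0.02 m/s and x of green2_c in the frame of pass_nest between -0.098 and 0.098 m and y of green2_c in the frame of pass_nest between -0.053 and 0.053 m and z of green2_c in the frame of pass_nest between 0 and 0.036 m and x of green3_c in the frame of pass_nest between -0.098 and 0.098 m and y of green3_c in the frame of pass_nest between -0.053 and 0.053 m and z of green3_c in the frame of pass_nest between 0 and 0.036 m and x of red1_c in the frame of reject_nest between -0.098 and 0.098 m and y of red1_c in the frame of reject_nest between -0.053 and 0.053 m and z of red1_c in the frame of reject_nest between 0 and 0.036 m and x of red2_c in the frame of reject_nest between -0.098 and 0.098 m and y of red2_c in the frame of reject_nest between -0.053 and 0.053 m and z of red2_c in the frame of reject_nest between 0 and 0.036 m and x of red3_c in the frame of reject_nest between -0.098 and 0.098 m and y of red3_c in the frame of reject_nest between -0.053 and 0.053 m and z of red3_c in the frame of reject_nest between 0 and 0.036 m); the robot touches nothing.
It fails at once if the boot is crushed: over 45 N between jaw pad and boot (contact force between pad and boot above 45 N).
It fails at once if the boot is tipped over or lifted out of the press (angle between boot_toe's own z axis and vertical above 0.4 rad or height (world z) of boot_toe above 0.08 m).
It fails at once if a bystander is shifted by more than 5 cm (distance of any of glue_jar, spool, brush, tin from where it was at the start of the episode above 0.05 m).
Of green1, green2, green3, red1, red2, red3 only 5 to 6 are there at a start; the rules pass over those that are not, and their reading is None.
At some moment in a run one of green1, green2, green3, red1, red2, red3 may be knocked a few centimetres aside while the robot is not near it.
Once in a run the grip may slacken for a moment while it holds something.
It also fails if it takes over 210 s, if anything falls off the work surface, if the arm or the gripper's body presses on something with over 40 N, if the wrist force passes 120 N, or if a joint passes its speed limit or range.

## Working session

There is one attempt and no reset: what is moved stays moved. The work goes in short steps, Python scripts to look and compute and a tool call to move; the robot and the scene stay as the last step left them, time stands still between calls to the robot, and variables do not carry over. Pictures are saved under pics/ and viewed, and the job is handed in when it is done.

Besides the shell and the picture viewer there is one more tool, called after "Emit:" as a command line: name --pt "numbers of a row" for each row, then --argument value for the rest. step_arm: Moves the arm, as the interface text tells. Its arguments: {"type":"object","properties":{"commands":{"type":"array","items":{"type":"array","items":{"type":"number"}}},"jaw":{"type":"number"},"grip_force":{"type":"number"}},"required":["commands"]}

```bash
mkdir -p pics; ls
python3 - <<'E'
from station import telemetry, optics
import cv2
s=telemetry.sense()
print({k:(v if not hasattr(v,'round') else v) for k,v in s.items()})
for n in ("side","top","wrist"):
    p=optics.camera_params(n); print(n,p)
    cv2.imwrite(f"pics/{n}0.png",optics.snapshot(n)[:,:,::-1])
E
```

```text
pics
{'t': 0.0, 'q': array([-1.51744143e+00,  5.28489869e-01,  1.43391101e+00, -1.15899759e-06,
        1.18136625e+00, -1.78510061e-01]), 'qd': array([ 0.0015727 ,  0.00096323,  0.00074941, -0.00054344, -0.00058215,
        0.00110559]), 'tau': array([-7.77240007e-05, -4.42343187e+01, -1.78026652e+01, -2.16589251e-04,
        8.48556199e-03,  1.31968318e-05]), 'tcp_pos': array([ 0.14360426, -0.60754686,  0.23031627]), 'tool_rot': array([ 0.43938312,  0.55498877, -0.43823052,  0.55397108]), 'force': array([ 0.45480559,  0.27299733, -0.59543023]), 'ft_torque': array([ 0.0142823 , -0.00925951, -0.00691986]), 'finger_gap': 0.998386362770585}
side {'mtx': array([[608.11655596,   0.        , 310.13974511],
       [  0.        , 608.11655596, 244.41329882],
       [  0.        ,   0.        ,   1.        ]]), 'origin': array([0.25450749, 0.92334052, 1.00280556]), 'attitude': array([-0.12897741,  0.91061123, -0.38791871,  0.06058955])}
top {'mtx': array([[512.61566253,   0.        , 319.3646799 ],
       [  0.        , 512.61566253, 239.58470715],
       [  0.        ,   0.        ,   1.        ]]), 'origin': array([0.40050504, 0.04199837, 1.31967917]), 'attitude': array([ 0.7158033 , -0.69699801,  0.03666695, -0.02179318])}
wrist {'mtx': array([[368.32695196,   0.        , 324.16429426],
       [  0.        , 368.32695196, 239.49514427],
       [  0.        ,   0.        ,   1.        ]]), 'origin': array([ 0.21610632, -0.59105025,  0.37386678]), 'attitude': array([ 0.77581762, -0.6134424 , -0.09277046,  0.11484375])}
```

View pics/top0.png

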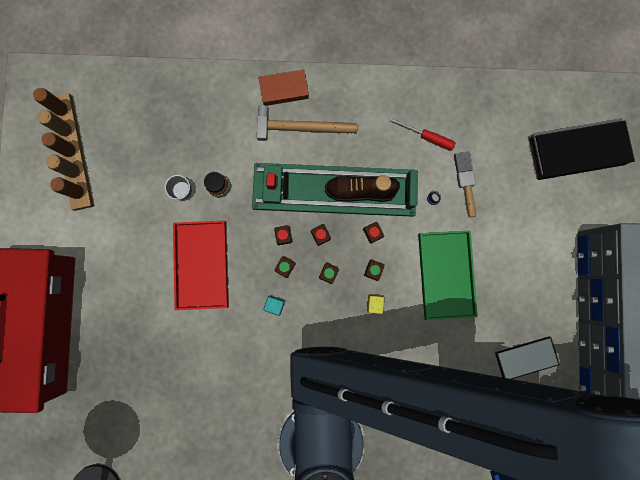

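View pics/side0.png

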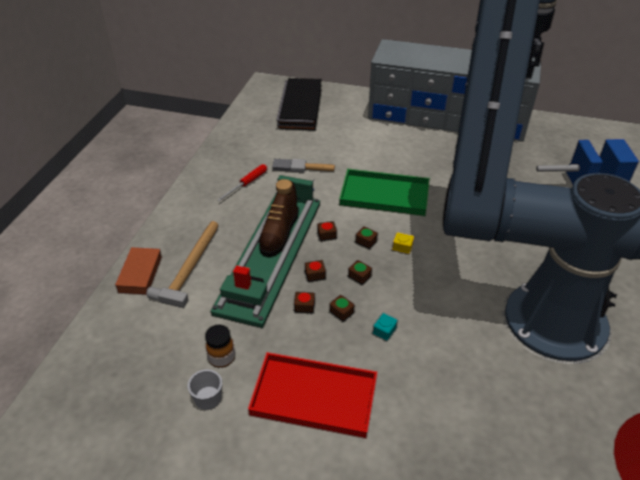

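View pics/wrist0.png

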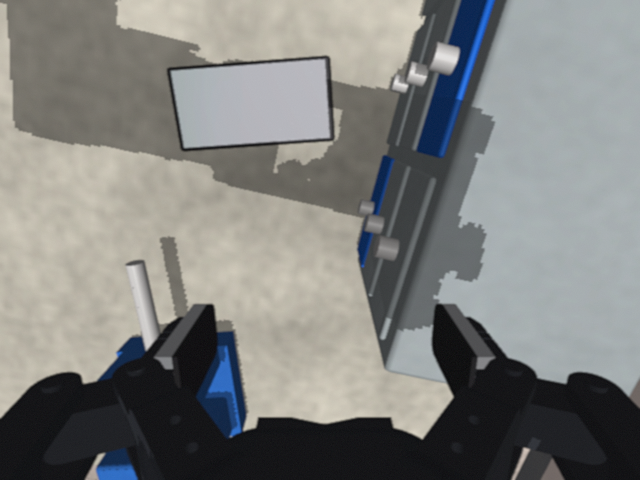

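```bash
cat > h.py <<'E'
import numpy as np, cv2
from scipy.spatial.transform import Rotation as R
from station import telemetry, optics
def ray(cam,u,v,z,P=None):
    p=P or optics.camera_params(cam)
    d=np.linalg.inv(p['mtx'])@np.array([u,v,1.0]); d=R.from_quat(p['attitude']).as_matrix()@d
    o=np.array(p['origin']); return o+d*(z-o[2])/d[2]
def proj(cam,X,P=None):
    p=P or optics.camera_params(cam)
    c=R.from_quat(p['attitude']).as_matrix().T@(np.array(X)-p['origin']); q=p['mtx']@c; return q[:2]/q[2]
def masks(im):
    h=cv2.cvtColor(im,cv2.COLOR_RGB2HSV); H,S,V=[h[...,i].astype(int) for i in range(3)]
    red=((H<6)|(H>174))&(S>200)&(V>90)
    grn=(H>50)&(H<75)&(S>190)&(V>70)
    return red.astype('uint8'),grn.astype('uint8'),(H,S,V)
def blobs(m,lo=20):
    c,_=cv2.findContours(m,cv2.RETR_EXTERNAL,cv2.CHAIN_APPROX_NONE)
    return [k for k in c if cv2.contourArea(k)>=lo]
def to(X,openang=None,verbose=True):
    """tool-frame shift to world point X (TCP) and turn so that the opening axis lies at openang (world yaw, mod pi)"""
    s=telemetry.sense(); M=R.from_quat(s['tool_rot']).as_matrix()
    d=M.T@(np.array(X)-s['tcp_pos']); t=0
    if openang is not None:
        z=M[:,2]; cur=np.arctan2(z[1],z[0]); dl=(openang-cur+np.pi/2)%np.pi-np.pi/2
        t=-dl # tool x is down
        if abs(s['q'][5]+0)>9: pass
    print('shift',d.round(4),'turn',round(t,3),'q6',s['q'][5].round(2),'tcp',np.round(s['tcp_pos'],4),'toolx',M[:,0].round(3),'toolz',M[:,2].round(3),'t',round(s['t'],1))
E
python3 - <<'E'
from h import *
im=cv2.imread('pics/top0.png')[:,:,::-1]; r,g,_=masks(np.ascontiguousarray(im))
for n,m in (('r',r),('g',g)):
    for c in blobs(m):
        M=cv2.moments(c);u,v=M['m10']/M['m00'],M['m01']/M['m00'];b=cv2.minAreaRect(c)
        z=.032 if M['m00']<200 else .024
        print(n,M['m00'],round(u,1),round(v,1),np.array(b[1]).round(1),round(b[2],1),ray('top',u,v,z)[:2].round(4))
cv2.imwrite('pics/c1.png',cv2.resize(im[150:325,165:485][:,:,::-1],None,fx=2.5,fy=2.5,interpolation=cv2.INTER_CUBIC))
E
```

```text
r 6519.0 22.4 327.0 [163.  48.] 90.0 [0.2714 0.7441]
r 24.0 174.5 258.5 [ 1. 45.] 0.0 [0.4502 0.3769]
r 234.5 438.1 139.3 [33.2  8.3] 24.0 [ 0.7774 -0.2849]
```

View pics/c1.png

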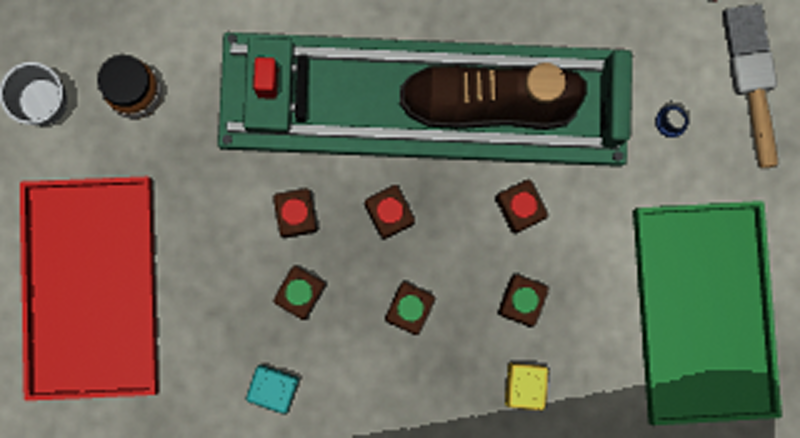

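The crop shows the six tagged blocks: reds at px (283,235), (321,234), (374,232) and greens at (285,267), (329,273), (375,270). The turquoise one at (274,305) and the yellow one at (376,304) are not meant. The jaw is at the left with its handle at (271,180), and the heel stop is at the right.

```bash
cat >> h.py <<'E'
def masks(im):
    h=cv2.cvtColor(np.ascontiguousarray(im),cv2.COLOR_RGB2HSV); H,S,V=[h[...,i].astype(int) for i in range(3)]
    red=((H<6)|(H>174))&(S>170)&(V>110)
    grn=(H>50)&(H<76)&(S>120)&(V>50)
    blk=(((H<15)|(H>165))&(S>60)&(V<85))
    return red.astype('uint8'),grn.astype('uint8'),blk.astype('uint8')
def survey(cam,im,P=None,box=None):
    r,g,b=masks(im); out=[]
    for n,m in (('r',r),('g',g)):
        for c in blobs(m,40):
            M=cv2.moments(c);u,v=M['m10']/M['m00'],M['m01']/M['m00'];q=cv2.minAreaRect(c)
            out.append((n,M['m00'],u,v,q))
    return out
E
python3 - <<'E'
from h import *
im=cv2.imread('pics/top0.png')[:,:,::-1]
r,g,b=masks(im)
for n,a,u,v,q in survey('top',im):
    z=.032 if a<200 else .024
    if abs(u-271)<5 and v<190: z=.112
    X=ray('top',u,v,z); e=''
    if z==.032:
        tag=(g if n=='g' else r)
        w=np.zeros_like(b); w[int(v)-15:int(v)+16,int(u)-15:int(u)+16]=1
        m=((b|tag)&w); cc=max(blobs(m,5),key=cv2.contourArea); qq=cv2.minAreaRect(cc)
        px=[ray('top',*p,.032)[:2] for p in cv2.boxPoints(qq)]
        e=[(round(np.linalg.norm(px[i+1]-px[i])*1e3),round(np.degrees(np.arctan2(*(px[i+1]-px[i])[::-1])))) for i in (0,1)]
    print(n,a,round(u,1),round(v,1),np.array(q[1]).round(1),round(q[2],1),X[:2].round(4),e)
    if z==.024: print([ray('top',*p,.024)[:2].round(4) for p in cv2.boxPoints(q)])
# handle top corners, plate edges
for nm,u,v,z in (('plateTL',253,163.5,.02),('plateBL',252.5,209.5,.02),('plateBR',416,215.5,.02),('plateTR',417.5,170,.02),('handle',270.8,180.5,.112),('pad',288,180,.04)):
    print(nm,ray('top',u,v,z)[:2].round(4))
E
```

```text
r 6343.0 21.9 327.4 [163.  47.] 90.0 [0.2706 0.7451] 
[array([0.4627, 0.8133]), array([0.4659, 0.6973]), array([0.0679, 0.6698]), array([0.0657, 0.783 ])]
r 69.5 282.2 234.4 [ 9. 10.] 90.0 [0.5182 0.1101] [(37, -78), (45, -168)]
r 69.0 320.5 233.7 [9. 9.] 90.0 [0.5226 0.0138] [(37, -62), (43, -152)]
r 70.5 374.1 231.5 [ 9. 10.] 90.0 [ 0.532  -0.1216] [(40, -62), (42, -152)]
r 4369.5 199.3 265.1 [87.3 52. ] 88.3 [0.4357 0.3163] 
[array([0.5423, 0.39  ]), array([0.5499, 0.2594]), array([0.3306, 0.244 ]), array([0.3237, 0.3728])]
r 81.0 270.4 178.9 [12.  7.] 90.0 [0.6428 0.1383] 
r 223.5 438.6 138.8 [33.9  8. ] 24.0 [ 0.7787 -0.2861] 
[array([ 0.7861, -0.2406]), array([ 0.8058, -0.2489]), array([ 0.7719, -0.3299]), array([ 0.7523, -0.3215])]
g 63.5 328.7 272.8 [9. 9.] 90.0 [ 0.4247 -0.0093] [(44, -23), (38, -113)]
g 65.0 374.6 269.5 [9. 9.] 90.0 [ 0.4359 -0.1246] [(44, -20), (39, -109)]
g 65.0 284.1 266.5 [9. 9.] 90.0 [0.4376 0.1029] [(43, -29), (37, -119)]
g 4263.0 448.0 274.9 [87.1 51. ] 85.8 [ 0.4275 -0.3125] 
[array([ 0.5317, -0.2387]), array([ 0.545 , -0.3694]), array([ 0.3251, -0.386 ]), array([ 0.3126, -0.2571])]
plateTL [0.7    0.1915]
plateBL [0.5809 0.1885]
plateBR [ 0.5774 -0.2303]
plateTR [ 0.696  -0.2329]
handle [0.639  0.1372]
pad [0.6558 0.0995]
```

Run:
```python
from h import *
to([.640,.138,.2],np.pi/2)
```

```text
shift [ 0.0318  0.6545 -0.6117] turn 0.232 q6 -0.18 tcp [ 0.1436 -0.6077  0.2305] toolx [-0.     0.002 -1.   ] toolz [ 0.23  -0.973 -0.002] t 0.1
```

Emit:
step_arm --pt "0.002 0.029 -0.027 0.03" --pt "0.004 0.058 -0.054 0.06" --pt "0.006 0.087 -0.081 0.09" --pt "0.008 0.116 -0.108 0.12" --pt "0.01 0.145 -0.135 0.15" --pt "0.01 0.174 -0.162 0.18" --pt "0.01 0.203 -0.19 0.21" --pt "0.01 0.232 -0.217 0.232" --jaw 0.0854

```text
t: 0.82
tcp_pos: [0.32, -0.3412, 0.2208]
tool_rot: [0.501, 0.5, -0.5, 0.499]
force: [1.0, 0.6, -0.5]
finger_gap: 1.005
```

Run:
```python
from h import *
to([.640,.138,.2],np.pi/2)
```

```text
shift [ 0.0218  0.3189 -0.4799] turn -0.002 q6 0.51 tcp [ 0.32   -0.3412  0.2208] toolx [-0.     0.002 -1.   ] toolz [-0.002 -1.    -0.002] t 0.8
```

Emit:
step_arm --pt "0 0.022 -0.034 0" --pt "0 0.044 -0.068 0" --pt "0 0.066 -0.102 0" --pt "0 0.088 -0.136 0" --pt "0 0.11 -0.17 0" --pt "0 0.132 -0.204 0" --pt "0 0.154 -0.238 0" --pt "0 0.176 -0.272 0"

```text
t: 1.48
tcp_pos: [0.4973, -0.0676, 0.2214]
tool_rot: [0.501, 0.5, -0.5, 0.499]
force: [0.7, -1.2, 0.2]
finger_gap: 1.002
```

Emit:
step_arm --pt "0 0.02 -0.029 0" --pt "0 0.04 -0.058 0" --pt "0 0.06 -0.087 0" --pt "0 0.08 -0.116 0" --pt "0 0.1 -0.145 0" --pt "0 0.12 -0.174 0" --pt "0 0.137 -0.2 0" --pt "0 0.137 -0.2 0"

```text
t: 2.15
tcp_pos: [0.6374, 0.1372, 0.2214]
tool_rot: [0.501, 0.501, -0.497, 0.5]
force: [1.1, 0.1, -0.7]
finger_gap: 0.996
```

Run:
```python
from h import *
to([.640,.138,.073],np.pi/2)
p=optics.camera_params('wrist')
im=optics.snapshot('wrist');cv2.imwrite('pics/w1.png',im[:,:,::-1])
r,g,b=masks(im)
for n,a,u,v,q in survey('wrist',im): print(n,a,round(u),round(v),ray('wrist',u,v,.112,p)[:2].round(4),ray('wrist',u,v,.032,p)[:2].round(4))
```

```text
shift [ 1.484e-01  2.100e-03 -1.000e-04] turn 0.002 q6 1.61 tcp [0.6374 0.1372 0.2214] toolx [ 0.003  0.005 -1.   ] toolz [ 0.002 -1.    -0.005] t 2.1
r 74.5 126 458 [0.4336 0.3111] [0.3457 0.3663]
r 1294.5 214 398 [0.4973 0.2286] [0.4296 0.2577]
r 457.0 352 328 [0.5637 0.1162] [0.5169 0.1098]
r 505.5 583 317 [ 0.5739 -0.0604] [ 0.5304 -0.1226]
r 4686.0 136 323 [0.567  0.2832] [0.5213 0.3296]
r 1055.0 323 228 [0.6437 0.1387] [0.6222 0.1394]
g 356.0 356 394 [0.502  0.1111] [0.4357 0.1031]
```

View pics/w1.png

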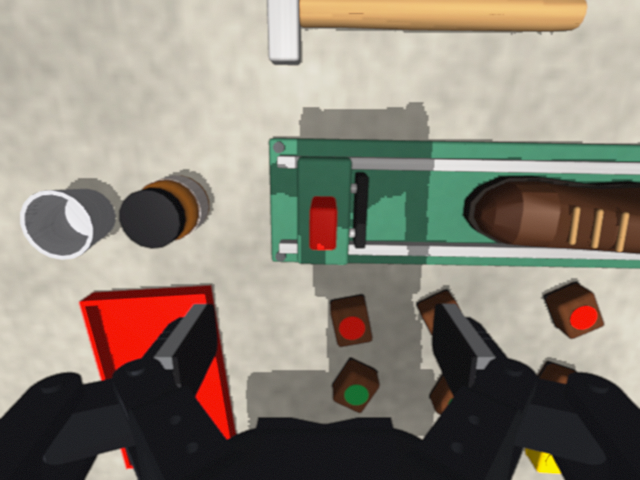

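The wrist view shows the red handle at px (323,228), so its top is at about (0.643, 0.138). It lies between the fingers with nothing under them.

Emit:
step_arm --pt "0.035 0.003 0 0" --pt "0.07 0.003 0 0" --pt "0.105 0.003 0 0" --pt "0.13 0.003 0 0" --pt "0.147 0.003 0 0" --pt "0.147 0.003 0 0"

```text
t: 2.7
tcp_pos: [0.6343, 0.1337, 0.0694]
tool_rot: [0.498, 0.503, -0.502, 0.497]
force: [-0.3, 0.4, -0.5]
finger_gap: 1.001
```

Emit:
step_arm --pt "0 0 0 0" --pt "0 0 0 0" --pt "0 0 0 0" --pt "0 0 0 0" --pt "0 0 0 0" --pt "0 0 0 0" --jaw 0.01 --grip_force 50

```text
t: 3.2
tcp_pos: [0.6352, 0.1341, 0.0711]
tool_rot: [0.499, 0.502, -0.501, 0.497]
force: [-1.4, 1.4, 4.0]
finger_gap: 0.225
```

Run:
```python
from h import *
s=telemetry.sense();print(s['force'],s['finger_gap'])
to([.643,.138-.119,.073],np.pi/2)
im=optics.snapshot('top');cv2.imwrite('pics/t1.png',cv2.resize(im[150:325,165:485][:,:,::-1],None,fx=2.5,fy=2.5,interpolation=cv2.INTER_CUBIC))
```

```text
[-1.43041747  1.44340376  4.00037009] 0.22532108770828083
shift [-0.0022  0.0079  0.1151] turn -0.001 q6 1.6 tcp [0.6352 0.1341 0.0711] toolx [-0.008  0.003 -1.   ] toolz [-0.001 -1.    -0.003] t 3.2
```

View pics/t1.png

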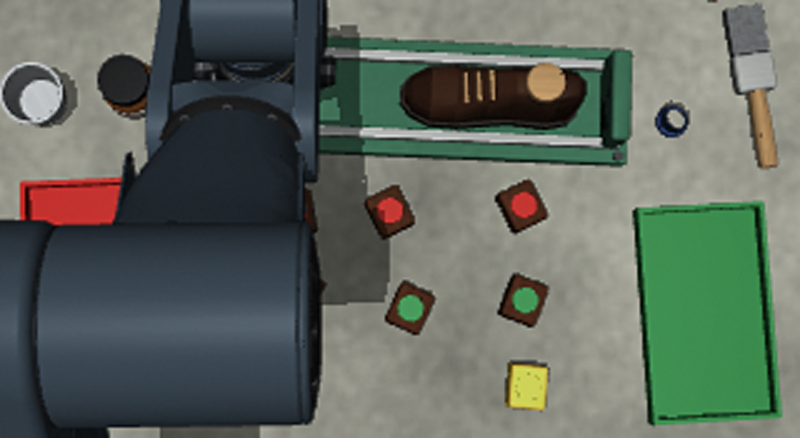

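Emit:
step_arm --pt "0 0 0.011 0" --pt "0 0 0.022 0" --pt "0 0 0.033 0" --pt "0 0 0.044 0" --pt "0 -0.0005 0.055 0" --pt "0 -0.0005 0.066 0" --pt "0 -0.0007 0.075 0" --pt "0 -0.0008 0.08 0"

```text
t: 3.92
tcp_pos: [0.6339, 0.0523, 0.0711]
tool_rot: [0.499, 0.502, -0.502, 0.497]
force: [-2.9, 2.2, 4.9]
finger_gap: 0.23
```

Run:
```python
from h import *
s=telemetry.sense();print(s['force'],s['finger_gap'])
to([.634,.138-.119,.071],np.pi/2)
im=optics.snapshot('top');cv2.imwrite('pics/t2.png',cv2.resize(im[150:325,165:485][:,:,::-1],None,fx=2.5,fy=2.5,interpolation=cv2.INTER_CUBIC))
im=optics.snapshot('side');cv2.imwrite('pics/s2.png',cv2.resize(im[150:340,190:440][:,:,::-1],None,fx=3,fy=3,interpolation=cv2.INTER_CUBIC))
```

```text
[-2.86633376  2.20375624  4.90393261] 0.23049080879403133
shift [0.     0.0002 0.0333] turn -0.002 q6 1.48 tcp [0.6339 0.0523 0.0711] toolx [-0.009  0.002 -1.   ] toolz [-0.002 -1.    -0.002] t 3.9
```

View pics/s2.png

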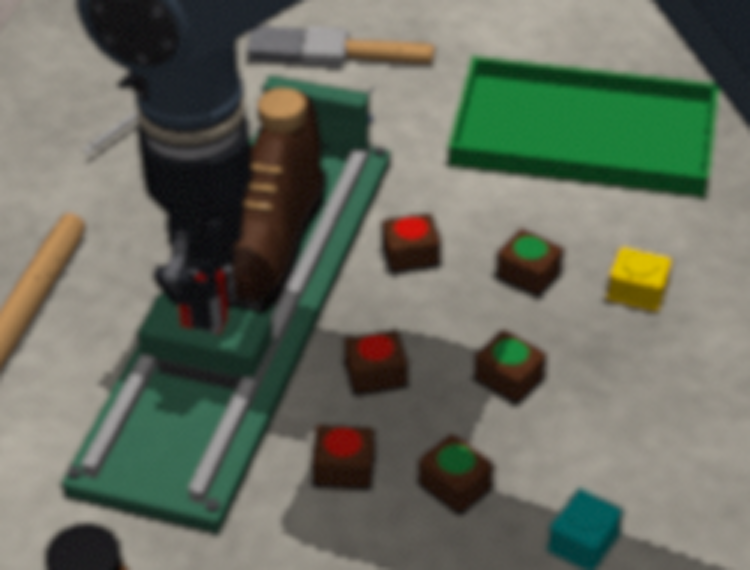

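The jaw is gripped, following, and close to the toe. I'll advance slowly now and watch the force in y.

Emit:
step_arm --pt "0 0 0.004 0" --pt "0 0 0.008 0" --pt "0 0 0.012 0" --pt "0 0 0.016 0"

```text
t: 4.35
tcp_pos: [0.6337, 0.0372, 0.0712]
tool_rot: [0.499, 0.503, -0.502, 0.497]
force: [-2.4, 5.5, 3.6]
finger_gap: 0.229
```

Emit:
step_arm --pt "0 0 0.003 0" --pt "0 0 0.006 0" --pt "0 0 0.009 0" --pt "0 0 0.012 0"

```text
t: 4.68
tcp_pos: [0.6335, 0.0266, 0.0711]
tool_rot: [0.499, 0.503, -0.501, 0.496]
force: [-2.9, 5.9, 4.6]
finger_gap: 0.226
```

Emit:
step_arm --pt "0 0 0.003 0" --pt "0 0 0.004 0" --pt "0 0 0.004 0"

```text
t: 4.93
tcp_pos: [0.6335, 0.0235, 0.0712]
tool_rot: [0.499, 0.504, -0.501, 0.496]
force: [-2.3, 4.7, 4.6]
finger_gap: 0.227
```

Emit:
step_arm --pt "0 0 0.003 0" --pt "0 0 0.006 0" --pt "0 0 0.006 0"

```text
t: 5.18
tcp_pos: [0.6334, 0.0183, 0.0711]
tool_rot: [0.499, 0.504, -0.501, 0.496]
force: [-3.8, 4.1, 4.4]
finger_gap: 0.228
```

Emit:
step_arm --pt "0 0 0.003 0" --pt "0 0 0.004 0" --pt "0 0 0.004 0"

```text
t: 5.43
tcp_pos: [0.6333, 0.0161, 0.0711]
tool_rot: [0.499, 0.504, -0.5, 0.496]
force: [-2.5, 7.3, 3.5]
finger_gap: 0.225
```

Emit:
step_arm --pt "0 0 0.003 0" --pt "0 0 0.003 0"

```text
t: 5.6
tcp_pos: [0.6333, 0.0153, 0.0712]
tool_rot: [0.5, 0.505, -0.499, 0.496]
force: [-2.2, 8.3, 3.8]
finger_gap: 0.228
```

Emit:
step_arm --pt "0 0 0.003 0" --pt "0 0 0.005 0" --pt "0 0 0.005 0"

```text
t: 5.85
tcp_pos: [0.6333, 0.0129, 0.0712]
tool_rot: [0.5, 0.506, -0.499, 0.495]
force: [-2.5, 9.5, 4.0]
finger_gap: 0.225
```

Emit:
step_arm --pt "0 0 0.003 0" --pt "0 0 0.004 0" --pt "0 0 0.004 0"

```text
t: 6.1
tcp_pos: [0.6333, 0.012, 0.0712]
tool_rot: [0.501, 0.507, -0.497, 0.495]
force: [-2.0, 12.2, 3.7]
finger_gap: 0.227
```

Emit:
step_arm --pt "0 0 0.003 0" --pt "0 0 0.005 0" --pt "0 0 0.005 0"

```text
t: 6.35
tcp_pos: [0.6332, 0.0106, 0.0711]
tool_rot: [0.502, 0.508, -0.496, 0.494]
force: [-2.2, 13.5, 1.2]
finger_gap: 0.229
```

Emit:
step_arm --pt "0 0 0.003 0" --pt "0 0 0.003 0" --pt "0 0 0.003 0" --pt "0 0 0.003 0"

```text
t: 6.68
tcp_pos: [0.6333, 0.0107, 0.0711]
tool_rot: [0.502, 0.509, -0.495, 0.494]
force: [-1.6, 11.9, 4.1]
finger_gap: 0.229
```

Run:
```python
from h import *
s=telemetry.sense();print(s['force'],s['finger_gap'])
im=optics.snapshot('top');cv2.imwrite('pics/t3.png',cv2.resize(im[150:235,245:445][:,:,::-1],None,fx=4,fy=4,interpolation=cv2.INTER_CUBIC))
```

```text
[-1.55491121 11.87145231  4.05456806] 0.2291702798496525
```

View pics/t3.png

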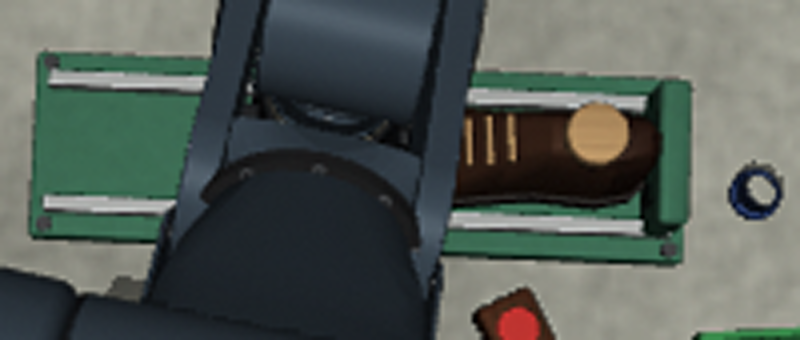

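Emit:
step_arm --pt "0 0 0.005 0" --pt "0 0 0.006 0" --pt "0 0 0.006 0" --pt "0 0 0.006 0" --pt "0 0 0.006 0" --pt "0 0 0.006 0"

```text
t: 7.23
tcp_pos: [0.6332, 0.0087, 0.0711]
tool_rot: [0.503, 0.51, -0.494, 0.493]
force: [-1.0, 14.8, 4.6]
finger_gap: 0.233
```

Emit:
step_arm --pt "0 0 -0.003 0" --pt "0 0 -0.006 0" --pt "0 0 -0.009 0" --pt "0 0 -0.012 0" --pt "0 0 -0.015 0" --pt "0 0 -0.018 0" --pt "0 0 -0.02 0" --pt "0 0 -0.02 0"

```text
t: 7.9
tcp_pos: [0.6336, 0.0283, 0.0712]
tool_rot: [0.503, 0.51, -0.494, 0.494]
force: [0.3, -1.5, -3.6]
finger_gap: 0.231
```

Emit:
step_arm --pt "0 0 0 0" --pt "0 0 0 0"

```text
t: 8.07
tcp_pos: [0.6335, 0.0282, 0.0712]
tool_rot: [0.503, 0.51, -0.494, 0.494]
force: [-1.2, -0.6, -1.5]
finger_gap: 0.231
```

Emit:
step_arm --pt "0 0 0 0" --pt "0 0 0 0" --pt "0 0 0 0" --pt "0 0 0 0" --jaw 0.034

```text
t: 8.4
tcp_pos: [0.6338, 0.0287, 0.0714]
tool_rot: [0.503, 0.51, -0.493, 0.494]
force: [-0.5, -0.3, 1.1]
finger_gap: 0.4
```

Emit:
step_arm --pt "-0.02 0 0 0" --pt "-0.05 0 0 0" --pt "-0.08 0 0 0" --pt "-0.12 0 0 0" --pt "-0.15 0 0 0" --pt "-0.15 0 0 0"

```text
t: 8.9
tcp_pos: [0.6394, 0.0246, 0.2293]
tool_rot: [0.506, 0.506, -0.49, 0.498]
force: [0.1, -0.3, -1.0]
finger_gap: 0.4
```

Run:
```python
from h import *
s=telemetry.sense();print(s['force'],s['finger_gap'])
p=optics.camera_params('wrist')
im=optics.snapshot('wrist');cv2.imwrite('pics/w3.png',im[:,:,::-1])
im=optics.snapshot('top');cv2.imwrite('pics/t4.png',cv2.resize(im[150:325,165:485][:,:,::-1],None,fx=2.5,fy=2.5,interpolation=cv2.INTER_CUBIC))
to([.5182,.1101,.2])
for u,v,z in ((0,0,0),):pass
np.save('p3.npy',p,allow_pickle=True)
```

```text
[ 0.07595606 -0.26561374 -0.96136343] 0.3996122477454039
shift [ 0.0258 -0.1169 -0.0853] turn 0 q6 1.41 tcp [0.6357 0.025  0.2233] toolx [-0.002  0.026 -1.   ] toolz [ 0.007 -1.    -0.026] t 9.0
```

View pics/w3.png

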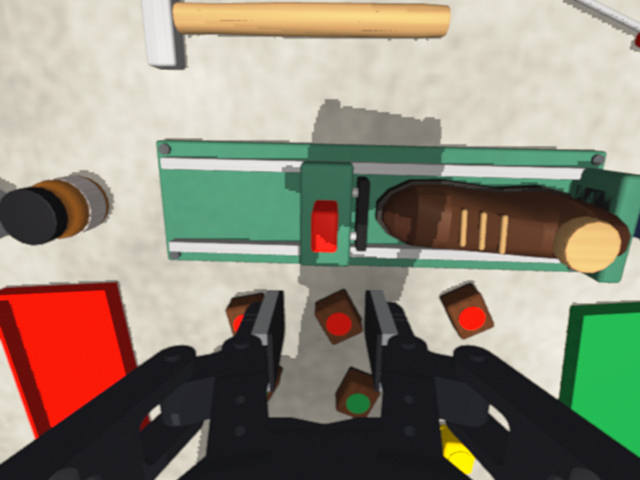

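View pics/t4.png

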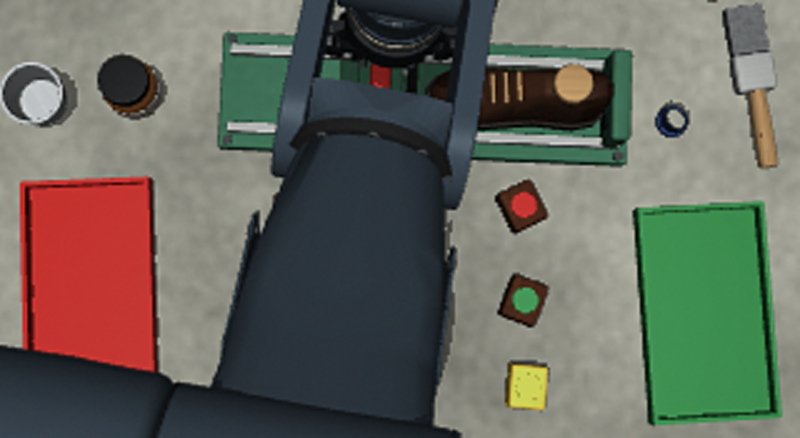

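The press is done: the pad's front edge is at px 369 and the toe at px 378, a gap of about 1 cm, with the heel against the stop. Next are the blocks, starting with the red one nearest the red tray.

Run:
```python
from h import *
to([.5182,.1101,.12],np.radians(-78))
```

```text
shift [ 0.1058 -0.1167 -0.0833] turn -0.203 q6 1.41 tcp [0.6357 0.025  0.2233] toolx [-0.002  0.026 -1.   ] toolz [ 0.007 -1.    -0.026] t 9.0
```

Emit:
step_arm --pt "0.0 -0.029 -0.021 -0.05" --pt "0 -0.058 -0.042 -0.1" --pt "0.02 -0.087 -0.063 -0.15" --pt "0.05 -0.117 -0.083 -0.203" --pt "0.08 -0.117 -0.083 -0.203" --pt "0.106 -0.117 -0.083 -0.203" --pt "0.106 -0.117 -0.083 -0.203" --jaw 0.066

```text
t: 9.58
tcp_pos: [0.5119, 0.1106, 0.1142]
tool_rot: [0.448, 0.56, -0.441, 0.539]
force: [-0.7, 0.2, 0.5]
finger_gap: 0.77
```

```bash
cat >> h.py <<'E'
def wl(z=.032,save=None):
    p=optics.camera_params('wrist'); im=optics.snapshot('wrist')
    if save: cv2.imwrite(f'pics/{save}.png',im[:,:,::-1])
    for n,a,u,v,q in survey('wrist',im):
        if a<4000: print(n,a,round(u),round(v),ray('wrist',u,v,z,p)[:2].round(4))
E
python3 - <<'E'
from h import *
wl(save='w4')
to([.5182,.1101,.005],np.radians(-78))
E
```

```text
r 1249.5 479 264 [0.5214 0.013 ]
r 1287.5 331 238 [0.5176 0.1099]
g 621.5 625 410 [ 0.4363 -0.1273]
g 894.5 315 347 [0.4362 0.1031]
shift [0.1114 0.0044 0.0041] turn 0.001 q6 1.32 tcp [0.5144 0.1103 0.1165] toolx [-0.012  0.026 -1.   ] toolz [ 0.209 -0.978 -0.028] t 9.6
```

View pics/w4.png

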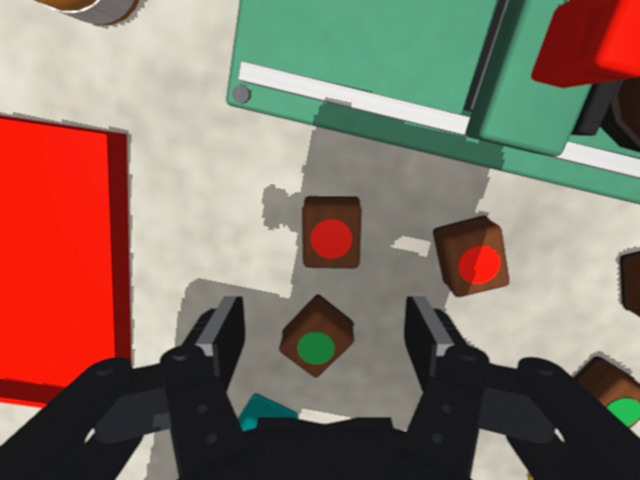

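The target red block is at px (331,238), square to the fingers. It measures (0.5176, 0.1099), which agrees with the top view to about 1 mm.

Emit:
step_arm --pt "0.035 0.002 0.002 0" --pt "0.07 0.004 0.003 0" --pt "0.095 0.004 0.003 0" --pt "0.111 0.004 0.003 0" --pt "0.111 0.004 0.003 0"

```text
t: 10.05
tcp_pos: [0.5167, 0.1107, 0.0032]
tool_rot: [0.449, 0.56, -0.441, 0.539]
force: [-0.2, -0.4, 0.5]
finger_gap: 0.771
```

Emit:
step_arm --pt "0 0 0 0" --pt "0 0 0 0" --pt "0 0 0 0" --pt "0 0 0 0" --pt "0 0 0 0" --jaw 0.025 --grip_force 40

```text
t: 10.47
tcp_pos: [0.5181, 0.1107, 0.0048]
tool_rot: [0.449, 0.559, -0.441, 0.54]
force: [-0.2, 0.1, 5.7]
finger_gap: 0.439
```

Emit:
step_arm --pt "-0.03 0 0 0" --pt "-0.06 0 0 0" --pt "-0.09 0 0 0" --pt "-0.09 0 0 0"

```text
t: 10.8
tcp_pos: [0.5228, 0.1083, 0.1]
tool_rot: [0.452, 0.556, -0.438, 0.543]
force: [0.3, -0.0, -0.7]
finger_gap: 0.441
```

```bash
cat >> h.py <<'E'
TR={'r':(np.array([.4366,.3166]),np.radians(4.3)),'g':(np.array([.4286,-.3128]),np.radians(4.3))}
def slot(k,lx,z=.12,ly=0):
    c,a=TR[k]; x=np.array([np.cos(a),np.sin(a)])*lx+np.array([-np.sin(a),np.cos(a)])*ly
    X=[*(c+x),z]; to(X,a+np.pi/2)
E
python3 - <<'E'
from h import *
slot('r',.065)
E
```

```text
shift [-0.0144  0.0235 -0.2134] turn 0.135 q6 1.31 tcp [0.5228 0.1083 0.1   ] toolx [-0.002  0.026 -1.   ] toolz [ 0.208 -0.978 -0.026] t 10.8
```

Emit:
step_arm --pt "-0.006 0.004 -0.036 0.03" --pt "-0.012 0.008 -0.072 0.06" --pt "-0.014 0.012 -0.108 0.09" --pt "-0.014 0.016 -0.144 0.12" --pt "-0.014 0.02 -0.18 0.135" --pt "-0.014 0.0235 -0.213 0.135" --pt "-0.014 0.0235 -0.213 0.135"

```text
t: 11.38
tcp_pos: [0.5006, 0.3269, 0.1201]
tool_rot: [0.487, 0.527, -0.472, 0.512]
force: [0.1, -0.6, -0.6]
finger_gap: 0.439
```

Run:
```python
from h import *
slot('r',.065,.012)
print(telemetry.sense()['finger_gap'])
wl(.029,'w5')
```

```text
shift [1.079e-01 1.000e-04 8.600e-03] turn 0.005 q6 1.85 tcp [0.5006 0.3269 0.1201] toolx [ 0.     0.029 -1.   ] toolz [ 0.08  -0.996 -0.029] t 11.4
0.4394343756091663
r 3564.5 323 403 [0.3722 0.3201]
r 3662.0 324 346 [0.4225 0.3234]
g 517.0 630 360 [0.4333 0.1036]
```

View pics/w5.png

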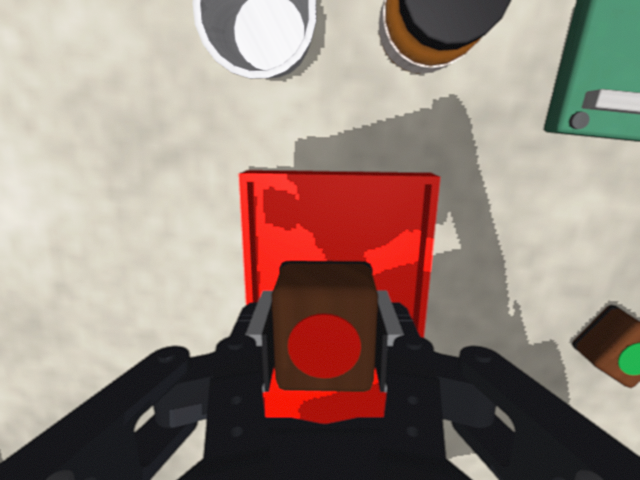

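Emit:
step_arm --pt "0.035 0 0.003 0" --pt "0.07 0 0.006 0" --pt "0.095 0 0.008 0" --pt "0.105 0 0.008 0" --pt "0.107 0 0.008 0" --pt "0.107 0 0.008 0"

```text
t: 11.93
tcp_pos: [0.5013, 0.3184, 0.0124]
tool_rot: [0.486, 0.526, -0.473, 0.512]
force: [-0.8, 0.4, -0.3]
finger_gap: 0.438
```

Emit:
step_arm --pt "0 0 0 0" --pt "0 0 0 0" --pt "0 0 0 0" --jaw 0.058

```text
t: 12.18
tcp_pos: [0.5024, 0.3188, 0.014]
tool_rot: [0.487, 0.526, -0.472, 0.513]
force: [-0.2, -0.7, 0.4]
finger_gap: 0.677
```

Emit:
step_arm --pt "-0.03 0 0 0" --pt "-0.07 0 0 0" --pt "-0.11 0 0 0" --pt "-0.13 0 0 0"

```text
t: 12.52
tcp_pos: [0.5046, 0.3161, 0.1496]
tool_rot: [0.49, 0.524, -0.47, 0.514]
force: [0.5, 1.1, 0.4]
finger_gap: 0.68
```

Run:
```python
from h import *
wl(.037,'w6')
to([.5226,.0138,.12],np.radians(-62))
```

```text
r 54.0 322 420 [0.3421 0.3084]
r 335.5 250 391 [0.3657 0.3701]
r 338.0 393 383 [0.3853 0.2535]
g 760.0 593 341 [0.4393 0.1062]
shift [ 0.0227 -0.0083  0.3042] turn -0.409 q6 1.83 tcp [0.5063 0.3168 0.1524] toolx [ 0.014  0.033 -0.999] toolz [ 0.08  -0.996 -0.031] t 12.6
```

View pics/w6.png

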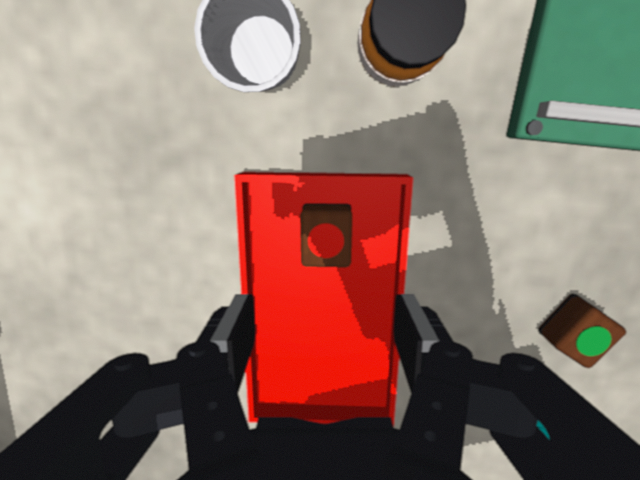

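Red block 1 lies in the red tray (px 326,240). Next is red 2.

Emit:
step_arm --pt "0 -0.001 0.038 -0.05" --pt "0 -0.002 0.076 -0.1" --pt "0 -0.003 0.114 -0.15" --pt "0 -0.004 0.152 -0.2" --pt "0 -0.005 0.19 -0.25" --pt "0.005 -0.006 0.228 -0.3" --pt "0.01 -0.007 0.266 -0.36" --pt "0.02 -0.008 0.3 -0.409" --jaw 0.066

```text
t: 13.23
tcp_pos: [0.5236, 0.0157, 0.1242]
tool_rot: [0.376, 0.607, -0.35, 0.606]
force: [0.6, -0.6, -0.1]
finger_gap: 0.77
```

Emit:
step_arm --pt "0 0 0 0"

```text
t: 13.32
tcp_pos: [0.5241, 0.0104, 0.1236]
tool_rot: [0.377, 0.605, -0.352, 0.606]
force: [-1.1, -0.5, -0.7]
finger_gap: 0.773
```

Run:
```python
from h import *
wl(.032,'w7')
to([.5226,.0138,.005],np.radians(-62))
```

```text
r 1024.5 497 325 [ 0.5309 -0.1223]
r 1165.0 320 249 [0.5214 0.0137]
r 425.5 4 50 [0.5415 0.2367]
g 54.0 527 476 [ 0.4318 -0.2199]
g 1929.5 618 398 [ 0.5237 -0.2352]
g 814.0 286 374 [ 0.423  -0.0095]
g 973.5 150 293 [0.4361 0.1038]
shift [ 0.1193 -0.0045  0.0003] turn -0.002 q6 0.84 tcp [0.5241 0.0124 0.1244] toolx [ 0.02   0.031 -0.999] toolz [ 0.467 -0.884 -0.018] t 13.4
```

View pics/w7.png

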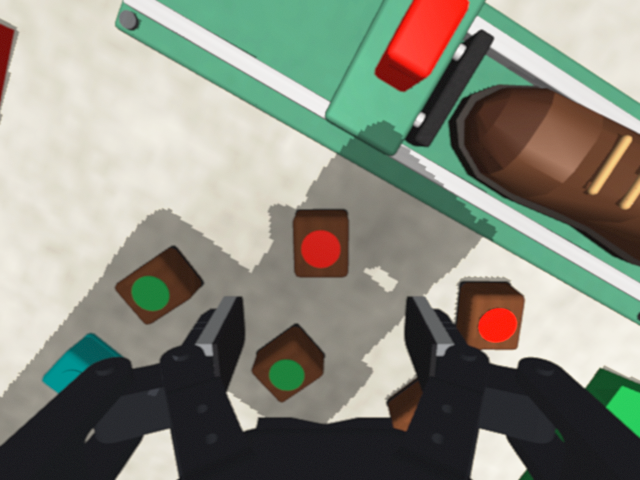

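Red 2 is at px (320,249), centred and square to the fingers. The other blocks haven't moved.

Emit:
step_arm --pt "0.035 -0.002 0 0" --pt "0.07 -0.004 0.001 0" --pt "0.1 -0.005 0.001 0" --pt "0.118 -0.005 0.001 0" --pt "0.118 -0.005 0.001 0" --pt "0.118 -0.005 0.001 0"

```text
t: 13.87
tcp_pos: [0.5221, 0.014, 0.0062]
tool_rot: [0.378, 0.606, -0.352, 0.606]
force: [0.4, -0.7, 0.5]
finger_gap: 0.774
```

Emit:
step_arm --pt "0 0 0 0" --pt "0 0 0 0" --pt "0 0 0 0" --pt "0 0 0 0" --pt "0 0 0 0" --jaw 0.025

```text
t: 14.28
tcp_pos: [0.5233, 0.0142, 0.0081]
tool_rot: [0.378, 0.605, -0.351, 0.607]
force: [-0.3, 2.5, 7.2]
finger_gap: 0.434
```

Emit:
step_arm --pt "-0.03 0 0 0" --pt "-0.06 0 0 0" --pt "-0.1 0 0 0" --pt "-0.11 0 0 0"

```text
t: 14.62
tcp_pos: [0.5237, 0.0102, 0.1234]
tool_rot: [0.379, 0.601, -0.35, 0.61]
force: [0.5, 0.8, -1.0]
finger_gap: 0.437
```

Run:
```python
from h import *
slot('r',0)
```

```text
shift [ 0.0096  0.0662 -0.3115] turn 0.412 q6 0.83 tcp [0.5237 0.0102 0.1234] toolx [ 0.031  0.029 -0.999] toolz [ 0.468 -0.884 -0.011] t 14.6
```

Emit:
step_arm --pt "0 0.008 -0.039 0.052" --pt "0 0.016 -0.078 0.104" --pt "0 0.024 -0.117 0.156" --pt "0 0.032 -0.156 0.208" --pt "0 0.04 -0.195 0.26" --pt "0 0.048 -0.234 0.312" --pt "0 0.057 -0.273 0.37" --pt "0 0.066 -0.311 0.412"

```text
t: 15.28
tcp_pos: [0.4352, 0.3176, 0.13]
tool_rot: [0.497, 0.516, -0.466, 0.519]
force: [1.1, -0.2, -0.1]
finger_gap: 0.436
```

Emit:
step_arm --pt "0 0 0 0" --pt "0 0 0 0"

```text
t: 15.45
tcp_pos: [0.434, 0.3197, 0.1304]
tool_rot: [0.496, 0.518, -0.465, 0.52]
force: [-0.0, -0.5, -0.7]
finger_gap: 0.436
```

Run:
```python
from h import *
slot('r',0,.015)
print(telemetry.sense()['finger_gap'])
```

```text
shift [ 0.1153 -0.0017  0.0064] turn 0.003 q6 1.9 tcp [0.434  0.3197 0.1304] toolx [ 0.033  0.03  -0.999] toolz [ 0.078 -0.997 -0.027] t 15.4
0.43639104284927277
```

Emit:
step_arm --pt "0.035 0 0.002 0" --pt "0.07 -0.001 0.004 0" --pt "0.1 -0.002 0.006 0" --pt "0.112 -0.002 0.006 0" --pt "0.1145 -0.002 0.006 0" --pt "0.1145 -0.002 0.006 0"

```text
t: 15.95
tcp_pos: [0.4366, 0.316, 0.0155]
tool_rot: [0.496, 0.517, -0.465, 0.52]
force: [0.2, -0.9, -0.2]
finger_gap: 0.435
```

Emit:
step_arm --pt "0 0 0 0" --pt "0 0 0 0" --pt "0 0 0 0" --jaw 0.058

```text
t: 16.2
tcp_pos: [0.4378, 0.3164, 0.0172]
tool_rot: [0.497, 0.517, -0.464, 0.52]
force: [0.7, -0.9, -0.1]
finger_gap: 0.68
```

Emit:
step_arm --pt "-0.03 0 0 0" --pt "-0.06 0 0 0" --pt "-0.09 0 0 0" --pt "-0.12 0 0 0" --pt "-0.13 0 0 0" --pt "-0.13 0 0 0" --pt "-0.13 0 0 0"

```text
t: 16.78
tcp_pos: [0.4334, 0.3125, 0.1478]
tool_rot: [0.497, 0.517, -0.464, 0.521]
force: [-1.0, -0.2, -0.3]
finger_gap: 0.672
```

Run:
```python
from h import *
wl(.037,'w8')
to([.532,-.1216,.15],np.radians(-62))
```

```text
r 746.5 326 358 [0.3382 0.3065]
g 961.5 617 258 [0.4383 0.1061]
shift [-0.0131  0.0663  0.4399] turn -0.412 q6 1.89 tcp [0.4327 0.3122 0.1466] toolx [ 0.034  0.03  -0.999] toolz [ 0.077 -0.997 -0.028] t 16.8
```

View pics/w8.png

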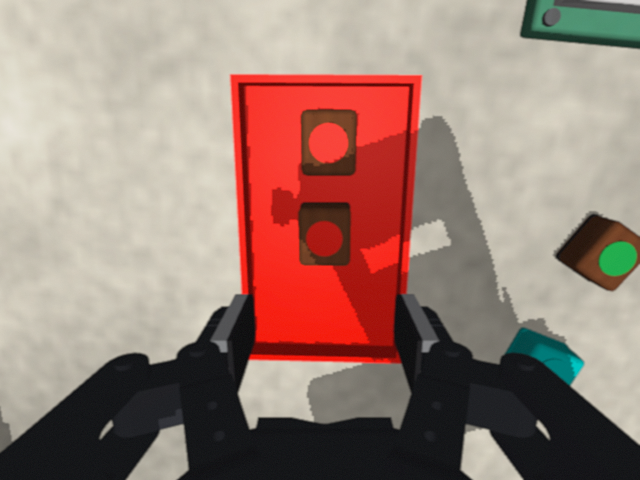

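Both red blocks are down in the tray. Next is red 3.

Emit:
step_arm --pt "0 0.005 0.038 -0.03" --pt "-0.002 0.01 0.076 -0.06" --pt "-0.004 0.015 0.114 -0.1" --pt "-0.005 0.02 0.152 -0.14" --pt "-0.006 0.026 0.19 -0.18" --pt "-0.007 0.032 0.228 -0.22" --pt "-0.008 0.038 0.266 -0.26" --pt "-0.009 0.044 0.304 -0.3" --jaw 0.066

```text
t: 17.5
tcp_pos: [0.4983, 0.0106, 0.1468]
tool_rot: [0.412, 0.582, -0.382, 0.587]
force: [-0.2, 0.2, -0.7]
finger_gap: 0.769
```

Run:
```python
from h import *
to([.532,-.1216,.13],np.radians(-62))
```

```text
shift [ 0.0137 -0.0181  0.1356] turn -0.111 q6 0.93 tcp [0.4983 0.0106 0.1468] toolx [ 0.03   0.031 -0.999] toolz [ 0.369 -0.929 -0.018] t 17.5
```

Emit:
step_arm --pt "0 -0.005 0.035 -0.03" --pt "0.004 -0.01 0.07 -0.06" --pt "0.008 -0.014 0.105 -0.09" --pt "0.012 -0.018 0.136 -0.111" --pt "0.013 -0.018 0.136 -0.111" --pt "0.013 -0.018 0.136 -0.111"

```text
t: 18.0
tcp_pos: [0.5313, -0.1233, 0.1282]
tool_rot: [0.38, 0.603, -0.35, 0.607]
force: [0.6, 0.3, 0.8]
finger_gap: 0.775
```

Run:
```python
from h import *
wl(.032,'w9')
to([.532,-.1216,.005],np.radians(-62))
```

```text
r 1134.5 324 246 [ 0.5308 -0.1215]
g 2121.5 496 458 [ 0.4397 -0.3252]
g 814.0 408 407 [ 0.4475 -0.2384]
g 822.0 267 358 [ 0.4339 -0.1247]
g 920.5 115 302 [ 0.4229 -0.0085]
shift [ 0.1235 -0.0034  0.0027] turn -0.001 q6 0.59 tcp [ 0.5306 -0.1218  0.1285] toolx [ 0.025  0.034 -0.999] toolz [ 0.468 -0.883 -0.018] t 18.1
```

View pics/w9.png

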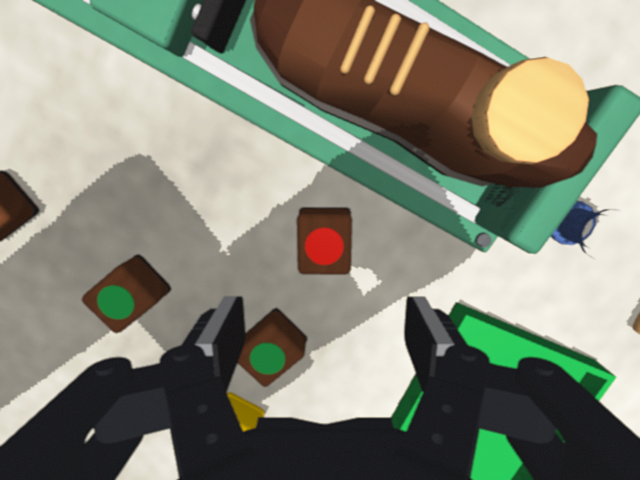

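Red 3 is at px (324,246). A brown block is also cut off at the left edge around (10,205); I'll work out where it is.

Run:
```python
from h import *
print(ray('wrist',10,205,.032).round(3))
im=optics.snapshot('top');cv2.imwrite('pics/t5.png',cv2.resize(im[150:325,165:485][:,:,::-1],None,fx=2.5,fy=2.5,interpolation=cv2.INTER_CUBIC))
```

```text
[0.455 0.081 0.032]
```

View pics/t5.png

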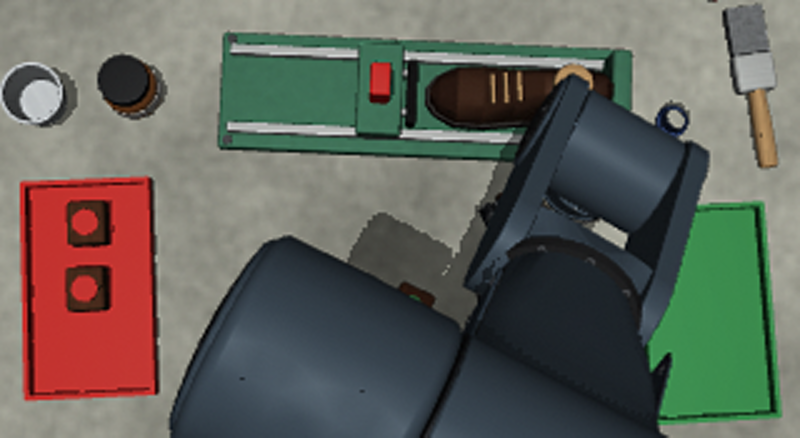

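That point fits the corner of the green block at (0.438, 0.103), so nothing has moved. Grasping red 3.

Emit:
step_arm --pt "0.035 -0.001 0.001 0" --pt "0.07 -0.002 0.002 0" --pt "0.1 -0.004 0.003 0" --pt "0.122 -0.004 0.003 0" --pt "0.122 -0.004 0.003 0" --pt "0.122 -0.004 0.003 0"

```text
t: 18.6
tcp_pos: [0.5302, -0.1194, 0.0059]
tool_rot: [0.378, 0.606, -0.349, 0.606]
force: [-0.2, -0.3, 0.1]
finger_gap: 0.776
```

Emit:
step_arm --pt "0 0 0 0" --pt "0 0 0 0" --pt "0 0 0 0" --pt "0 0 0 0" --pt "0 0 0 0" --jaw 0.025

```text
t: 19.02
tcp_pos: [0.5311, -0.1194, 0.0078]
tool_rot: [0.379, 0.605, -0.349, 0.607]
force: [-0.4, 2.4, 6.8]
finger_gap: 0.439
```

Emit:
step_arm --pt "-0.03 0 0 0" --pt "-0.06 0 0 0" --pt "-0.1 0 0 0" --pt "-0.12 0 0 0" --pt "-0.12 0 0 0" --pt "-0.12 0 0 0"

```text
t: 19.52
tcp_pos: [0.529, -0.1241, 0.1296]
tool_rot: [0.379, 0.604, -0.349, 0.609]
force: [0.4, 0.7, -1.3]
finger_gap: 0.432
```

Run:
```python
from h import *
slot('r',-.065,.13)
```

```text
shift [ 0.0094  0.0662 -0.4585] turn 0.415 q6 0.58 tcp [ 0.529  -0.1241  0.1296] toolx [ 0.028  0.033 -0.999] toolz [ 0.471 -0.882 -0.015] t 19.5
```

Emit:
step_arm --pt "0 0.006 -0.038 0.035" --pt "0 0.012 -0.076 0.07" --pt "0 0.018 -0.114 0.105" --pt "0 0.024 -0.152 0.14" --pt "0 0.03 -0.19 0.175" --pt "0 0.036 -0.228 0.21" --pt "0 0.042 -0.266 0.245" --pt "0 0.048 -0.304 0.28"

```text
t: 20.18
tcp_pos: [0.426, 0.1679, 0.135]
tool_rot: [0.46, 0.549, -0.431, 0.549]
force: [0.5, 0.6, -1.2]
finger_gap: 0.439
```

Run:
```python
from h import *
slot('r',-.065,.13); print(telemetry.sense()['finger_gap'])
```

```text
shift [ 0.0083 -0.0236 -0.1517] turn 0.133 q6 1.44 tcp [0.426  0.1679 0.135 ] toolx [ 0.025  0.032 -0.999] toolz [ 0.207 -0.978 -0.026] t 20.2
0.43853172832060505
```

Emit:
step_arm --pt "0.003 -0.006 -0.037 0.035" --pt "0.006 -0.012 -0.074 0.07" --pt "0.007 -0.018 -0.112 0.105" --pt "0.008 -0.0236 -0.152 0.133" --pt "0.008 -0.0236 -0.152 0.133" --pt "0.008 -0.0236 -0.152 0.133"

```text
t: 20.68
tcp_pos: [0.3696, 0.3134, 0.129]
tool_rot: [0.493, 0.521, -0.466, 0.518]
force: [0.1, -0.8, -1.8]
finger_gap: 0.437
```

Run:
```python
from h import *
slot('r',-.065,.015); print(telemetry.sense()['finger_gap'])
```

```text
shift [ 0.114  -0.0008  0.0051] turn 0.006 q6 1.93 tcp [0.3696 0.3134 0.129 ] toolx [ 0.023  0.031 -0.999] toolz [ 0.081 -0.996 -0.029] t 20.7
0.4368471255375574
```

Emit:
step_arm --pt "0.035 0 0.002 0" --pt "0.07 -0.001 0.004 0" --pt "0.1 -0.001 0.005 0" --pt "0.111 -0.001 0.005 0" --pt "0.113 -0.001 0.005 0" --pt "0.113 -0.001 0.005 0"

```text
t: 21.18
tcp_pos: [0.371, 0.3098, 0.0145]
tool_rot: [0.492, 0.521, -0.468, 0.517]
force: [-0.0, -0.8, -0.4]
finger_gap: 0.439
```

Emit:
step_arm --pt "0 0 0 0" --pt "0 0 0 0" --pt "0 0 0 0" --jaw 0.058

```text
t: 21.43
tcp_pos: [0.3717, 0.3095, 0.015]
tool_rot: [0.493, 0.521, -0.468, 0.517]
force: [-0.1, -1.0, 0.0]
finger_gap: 0.68
```

Emit:
step_arm --pt "-0.03 0 0 0" --pt "-0.06 0 0 0" --pt "-0.09 0 0 0" --pt "-0.12 0 0 0" --pt "-0.13 0 0 0" --pt "-0.13 0 0 0" --pt "-0.13 0 0 0"

```text
t: 22.02
tcp_pos: [0.3694, 0.3058, 0.1459]
tool_rot: [0.494, 0.52, -0.467, 0.517]
force: [-0.8, -0.7, -0.3]
finger_gap: 0.678
```

Run:
```python
from h import *
wl(.032,'w10')
to([.4370,.1035,.13],np.radians(61))
im=optics.snapshot('top');cv2.imwrite('pics/t6.png',cv2.resize(im[150:325,165:485][:,:,::-1],None,fx=2.5,fy=2.5,interpolation=cv2.INTER_CUBIC))
```

```text
r 1599.5 326 32 [0.5035 0.3187]
g 654.5 630 168 [0.4359 0.1069]
shift [0.0103 0.0522 0.207 ] turn 0.584 q6 1.92 tcp [0.3687 0.3054 0.1449] toolx [ 0.02   0.029 -0.999] toolz [ 0.078 -0.997 -0.028] t 22.1
```

View pics/w10.png

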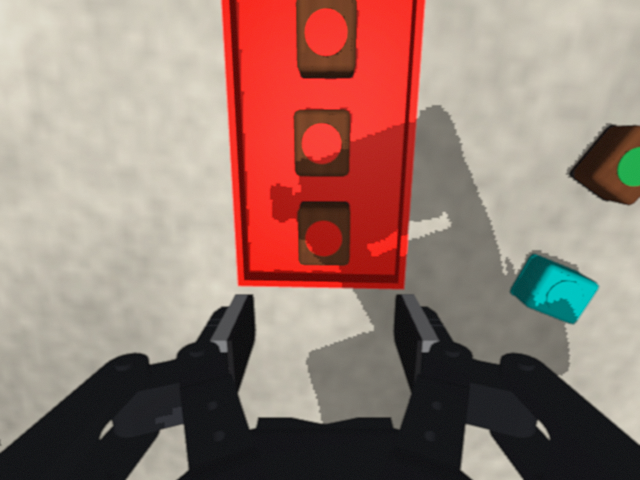

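View pics/t6.png

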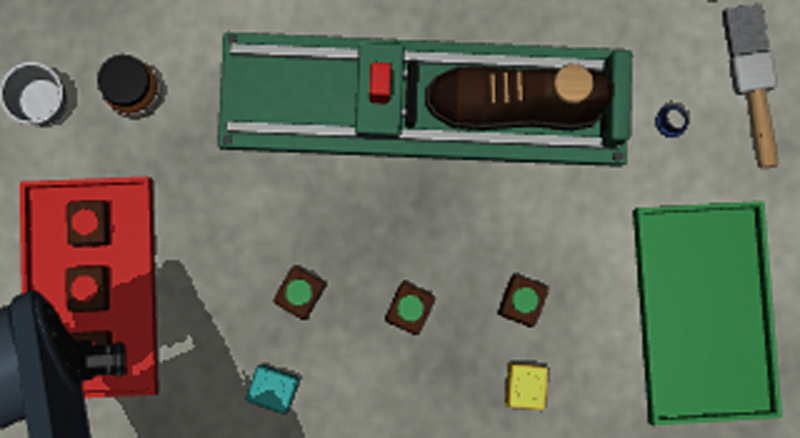

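All three red blocks sit in the red tray, and the three greens and the press are unchanged. Now the green block at top-view px (284,267).

Emit:
step_arm --pt "0 0.009 0.035 0.1" --pt "0 0.018 0.07 0.2" --pt "0 0.027 0.105 0.3" --pt "0.004 0.036 0.14 0.4" --pt "0.008 0.045 0.175 0.5" --pt "0.01 0.052 0.207 0.584" --pt "0.01 0.052 0.207 0.584" --pt "0.01 0.052 0.207 0.584" --jaw 0.066

```text
t: 22.78
tcp_pos: [0.4362, 0.1017, 0.1283]
tool_rot: [0.62, 0.364, -0.6, 0.351]
force: [1.0, 0.5, -0.8]
finger_gap: 0.772
```

Run:
```python
from h import *
wl(.032,'w11')
to([.4370,.1035,.005],np.radians(61))
```

```text
r 286.0 147 467 [0.3332 0.3367]
r 102.0 142 453 [0.3478 0.3315]
r 151.5 149 438 [0.3577 0.3164]
r 327.0 24 379 [0.452  0.3702]
r 932.0 22 305 [0.5018 0.3259]
g 1057.0 326 242 [0.4368 0.1035]
g 1316.5 491 178 [ 0.4237 -0.0097]
shift [0.1235 0.0011 0.0028] turn -0.002 q6 2.0 tcp [0.4355 0.1029 0.1285] toolx [ 0.015  0.029 -0.999] toolz [-0.486 -0.873 -0.033] t 22.8
```

View pics/w11.png

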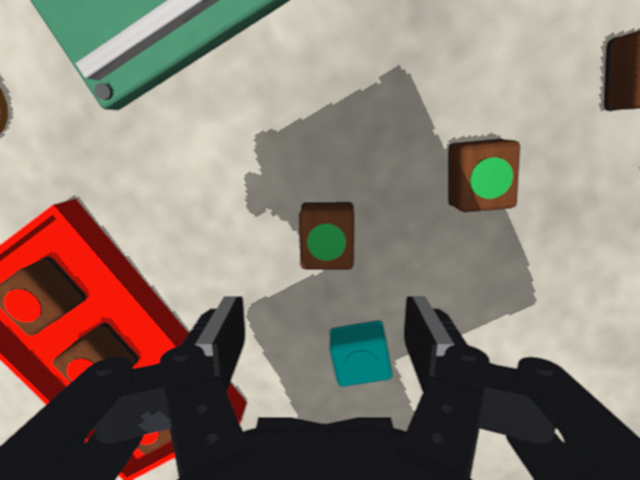

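The green block is at px (326,242), centred and square to the fingers. The turquoise decoy at (360,355) is clear.

Emit:
step_arm --pt "0.035 0 0.001 0" --pt "0.07 0 0.002 0" --pt "0.1 0.001 0.003 0" --pt "0.122 0.001 0.003 0" --pt "0.122 0.001 0.003 0" --pt "0.122 0.001 0.003 0"

```text
t: 23.33
tcp_pos: [0.435, 0.1046, 0.0055]
tool_rot: [0.618, 0.366, -0.6, 0.352]
force: [-0.2, -0.2, 0.3]
finger_gap: 0.774
```

Emit:
step_arm --pt "0 0 0 0" --pt "0 0 0 0" --pt "0 0 0 0" --pt "0 0 0 0" --pt "0 0 0 0" --jaw 0.025

```text
t: 23.75
tcp_pos: [0.4354, 0.1051, 0.0071]
tool_rot: [0.618, 0.366, -0.6, 0.352]
force: [-1.0, 3.0, 7.7]
finger_gap: 0.435
```

Emit:
step_arm --pt "-0.03 0 0 0" --pt "-0.06 0 0 0" --pt "-0.1 0 0 0" --pt "-0.12 0 0 0" --pt "-0.12 0 0 0" --pt "-0.12 0 0 0"

```text
t: 24.25
tcp_pos: [0.4347, 0.1014, 0.1288]
tool_rot: [0.62, 0.365, -0.598, 0.353]
force: [-0.6, 0.2, -1.2]
finger_gap: 0.436
```

Run:
```python
from h import *
slot('g',.065,.13)
```

```text
shift [-0.0123  0.2495  0.3295] turn -0.58 q6 2.0 tcp [0.4347 0.1014 0.1288] toolx [ 0.018  0.029 -0.999] toolz [-0.484 -0.874 -0.034] t 24.2
```

Emit:
step_arm --pt "0 0.023 0.03 -0.055" --pt "-0.002 0.046 0.06 -0.11" --pt "-0.004 0.069 0.09 -0.165" --pt "-0.006 0.092 0.12 -0.22" --pt "-0.007 0.115 0.15 -0.275" --pt "-0.008 0.138 0.18 -0.33" --pt "-0.009 0.161 0.21 -0.385" --pt "-0.01 0.184 0.242 -0.44"

```text
t: 24.92
tcp_pos: [0.4773, -0.2007, 0.1289]
tool_rot: [0.527, 0.488, -0.504, 0.479]
force: [1.2, 1.0, -0.3]
finger_gap: 0.437
```

Run:
```python
from h import *
slot('g',.065,.13); print(telemetry.sense()['finger_gap'])
```

```text
shift [-0.0042  0.0228  0.1059] turn -0.138 q6 0.97 tcp [ 0.4773 -0.2007  0.1289] toolx [ 0.015  0.032 -0.999] toolz [-0.063 -0.997 -0.033] t 24.9
0.43684000695114894
```

Emit:
step_arm --pt "-0.002 0.008 0.036 -0.05" --pt "-0.004 0.016 0.072 -0.1" --pt "-0.004 0.023 0.106 -0.138" --pt "-0.004 0.023 0.106 -0.138" --pt "-0.004 0.023 0.106 -0.138"

```text
t: 25.33
tcp_pos: [0.4928, -0.3097, 0.1277]
tool_rot: [0.494, 0.522, -0.47, 0.513]
force: [-0.9, 0.7, -0.2]
finger_gap: 0.436
```

Run:
```python
from h import *
slot('g',.065,.015); print(telemetry.sense()['finger_gap'])
wl(.029,'w12')
```

```text
shift [ 0.1127 -0.001   0.0019] turn -0.003 q6 0.7 tcp [ 0.4928 -0.3097  0.1277] toolx [ 0.014  0.033 -0.999] toolz [ 0.072 -0.997 -0.032] t 25.3
0.4361045590586854
g 3560.5 324 335 [ 0.4211 -0.3113]
g 878.5 68 300 [ 0.4323 -0.1208]
```

View pics/w12.png

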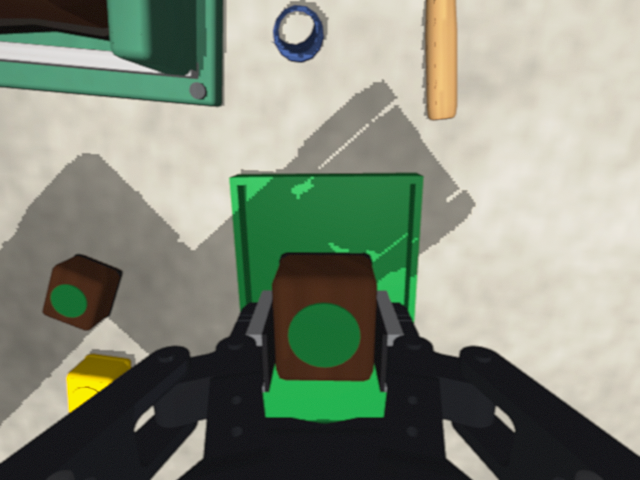

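Emit:
step_arm --pt "0.035 0 0 0" --pt "0.07 -0.001 0.001 0" --pt "0.1 -0.001 0.002 0" --pt "0.11 -0.001 0.002 0" --pt "0.112 -0.001 0.002 0" --pt "0.112 -0.001 0.002 0"

```text
t: 25.88
tcp_pos: [0.4925, -0.3044, 0.0154]
tool_rot: [0.493, 0.524, -0.469, 0.512]
force: [0.1, 0.2, -0.5]
finger_gap: 0.436
```

Emit:
step_arm --pt "0 0 0 0" --pt "0 0 0 0" --pt "0 0 0 0" --jaw 0.058

```text
t: 26.13
tcp_pos: [0.4934, -0.305, 0.017]
tool_rot: [0.493, 0.523, -0.469, 0.513]
force: [0.9, -0.1, 0.8]
finger_gap: 0.68
```

Emit:
step_arm --pt "-0.03 0 0 0" --pt "-0.06 0 0 0" --pt "-0.09 0 0 0" --pt "-0.12 0 0 0" --pt "-0.12 0 0 0" --pt "-0.12 0 0 0"

```text
t: 26.63
tcp_pos: [0.493, -0.3104, 0.1401]
tool_rot: [0.493, 0.521, -0.469, 0.516]
force: [0.5, 0.2, 0.0]
finger_gap: 0.683
```

Run:
```python
from h import *
wl(.032,'w13')
to([.4240,-.0095,.13],np.radians(67))
```

```text
g 814.0 77 294 [ 0.434  -0.1231]
shift [ 0.017  -0.0458 -0.3037] turn 0.476 q6 0.7 tcp [ 0.492  -0.3094  0.1383] toolx [ 0.015  0.033 -0.999] toolz [ 0.074 -0.997 -0.031] t 26.7
```

View pics/w13.png

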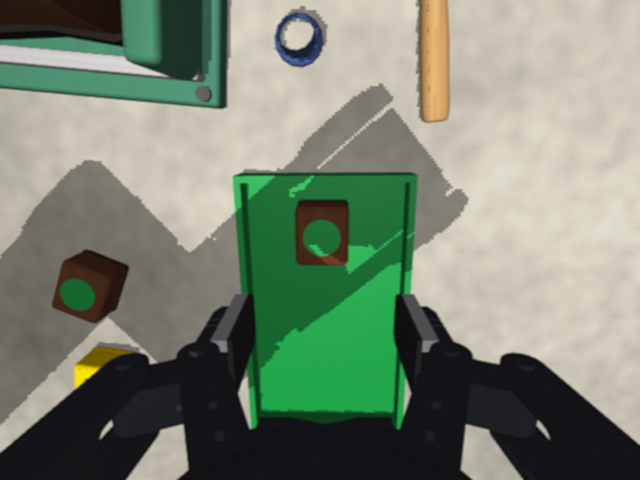

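Green 1 is in place at px (322,237). Next is the middle green block.

Emit:
step_arm --pt "0 -0.006 -0.038 0.06" --pt "0.003 -0.012 -0.076 0.12" --pt "0.006 -0.018 -0.114 0.18" --pt "0.009 -0.024 -0.152 0.24" --pt "0.012 -0.03 -0.19 0.3" --pt "0.015 -0.036 -0.228 0.36" --pt "0.017 -0.041 -0.266 0.42" --pt "0.017 -0.046 -0.304 0.476" --jaw 0.066

```text
t: 27.35
tcp_pos: [0.4215, -0.0073, 0.1288]
tool_rot: [0.6, 0.397, -0.581, 0.381]
force: [0.6, -0.1, 1.0]
finger_gap: 0.772
```

Emit:
step_arm --pt "0 0 0 0" --pt "0 0 0 0"

```text
t: 27.52
tcp_pos: [0.419, -0.0048, 0.1278]
tool_rot: [0.598, 0.399, -0.581, 0.381]
force: [-0.9, -0.3, 0.3]
finger_gap: 0.775
```

Run:
```python
from h import *
wl(.032,'w14')
to([.4240,-.0095,.005],np.radians(67))
```

```text
r 206.5 5 432 [0.3661 0.3145]
r 2609.5 24 364 [0.4161 0.2565]
g 1088.0 332 232 [ 0.4237 -0.0091]
g 1423.5 498 148 [ 0.4347 -0.1252]
shift [0.1229 0.0048 0.0058] turn -0.001 q6 1.62 tcp [ 0.4207 -0.0065  0.1281] toolx [ 0.009  0.034 -0.999] toolz [-0.392 -0.919 -0.035] t 27.6
```

View pics/w14.png

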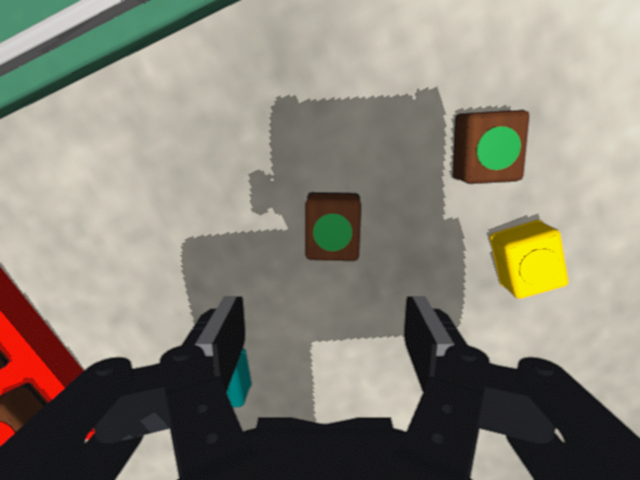

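The middle green block is at px (332,232), still at (0.424, -0.009).

Emit:
step_arm --pt "0.035 0.001 0.002 0" --pt "0.07 0.003 0.004 0" --pt "0.1 0.005 0.006 0" --pt "0.121 0.005 0.006 0" --pt "0.121 0.005 0.006 0" --pt "0.121 0.005 0.006 0"

```text
t: 28.07
tcp_pos: [0.4239, -0.0109, 0.0058]
tool_rot: [0.599, 0.398, -0.581, 0.38]
force: [0.3, -1.1, 0.2]
finger_gap: 0.775
```

Emit:
step_arm --pt "0 0 0 0" --pt "0 0 0 0" --pt "0 0 0 0" --pt "0 0 0 0" --pt "0 0 0 0" --jaw 0.025

```text
t: 28.48
tcp_pos: [0.425, -0.0115, 0.0072]
tool_rot: [0.6, 0.397, -0.581, 0.381]
force: [-1.0, -3.4, 8.6]
finger_gap: 0.44
```

Emit:
step_arm --pt "-0.03 0 0 0" --pt "-0.06 0 0 0" --pt "-0.1 0 0 0" --pt "-0.12 0 0 0" --pt "-0.12 0 0 0" --pt "-0.12 0 0 0"

```text
t: 28.98
tcp_pos: [0.4245, -0.0156, 0.1286]
tool_rot: [0.601, 0.396, -0.58, 0.383]
force: [-1.5, 0.6, -0.4]
finger_gap: 0.437
```

Run:
```python
from h import *
slot('g',0,.13)
```

```text
shift [-0.0109  0.1206  0.2714] turn -0.479 q6 1.6 tcp [ 0.4245 -0.0156  0.1286] toolx [ 0.014  0.032 -0.999] toolz [-0.393 -0.919 -0.035] t 29.0
```

Emit:
step_arm --pt "-0.001 0.015 0.034 -0.06" --pt "-0.003 0.03 0.068 -0.12" --pt "-0.005 0.045 0.102 -0.18" --pt "-0.007 0.06 0.136 -0.24" --pt "-0.009 0.075 0.17 -0.3" --pt "-0.011 0.09 0.204 -0.36" --pt "-0.011 0.105 0.238 -0.42" --pt "-0.011 0.1206 0.271 -0.479"

```text
t: 29.65
tcp_pos: [0.4275, -0.3133, 0.1282]
tool_rot: [0.492, 0.524, -0.468, 0.513]
force: [0.7, -0.0, -1.7]
finger_gap: 0.436
```

Emit:
step_arm --pt "0 0 0 0" --pt "0 0 0 0"

```text
t: 29.82
tcp_pos: [0.4266, -0.3148, 0.1261]
tool_rot: [0.493, 0.524, -0.469, 0.512]
force: [-0.8, 0.8, -0.9]
finger_gap: 0.438
```

Run:
```python
from h import *
slot('g',0,.015); print(telemetry.sense()['finger_gap'])
wl(.029,'w15')
```

```text
shift [0.1111 0.0007 0.0022] turn -0.001 q6 0.6 tcp [ 0.4266 -0.3148  0.1261] toolx [ 0.01   0.037 -0.999] toolz [ 0.074 -0.997 -0.036] t 29.8
0.43800436336767057
g 3456.0 324 345 [ 0.3465 -0.3169]
g 1092.5 48 210 [ 0.4336 -0.1205]
```

View pics/w15.png

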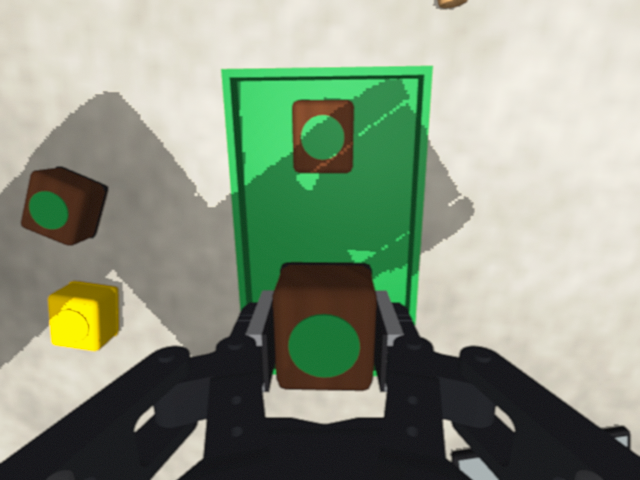

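The block is still held, over the middle of the green tray, with the first green in place at (322,137).

Emit:
step_arm --pt "0.035 0 0.001 0" --pt "0.07 0 0.002 0" --pt "0.098 0.001 0.002 0" --pt "0.108 0.001 0.002 0" --pt "0.1105 0.001 0.002 0" --pt "0.1105 0.001 0.002 0"

```text
t: 30.37
tcp_pos: [0.428, -0.3087, 0.0152]
tool_rot: [0.493, 0.527, -0.468, 0.511]
force: [0.6, -0.5, -0.5]
finger_gap: 0.439
```

Emit:
step_arm --pt "0 0 0 0" --pt "0 0 0 0" --pt "0 0 0 0" --jaw 0.058

```text
t: 30.62
tcp_pos: [0.4287, -0.3093, 0.0168]
tool_rot: [0.493, 0.526, -0.468, 0.512]
force: [-0.4, 0.1, 1.0]
finger_gap: 0.682
```

Emit:
step_arm --pt "-0.03 0 0 0" --pt "-0.06 0 0 0" --pt "-0.09 0 0 0" --pt "-0.12 0 0 0" --pt "-0.12 0 0 0" --pt "-0.12 0 0 0"

```text
t: 31.12
tcp_pos: [0.4287, -0.3153, 0.1396]
tool_rot: [0.492, 0.523, -0.469, 0.514]
force: [-0.2, -0.1, -0.6]
finger_gap: 0.68
```

Run:
```python
from h import *
to([.4350,-.1247,.13],np.radians(71))
```

```text
shift [ 0.016   0.0206 -0.1892] turn 0.408 q6 0.6 tcp [ 0.4287 -0.3153  0.1396] toolx [ 0.014  0.034 -0.999] toolz [ 0.076 -0.997 -0.032] t 31.1
```

Emit:
step_arm --pt "0.002 0.003 -0.032 0.07" --pt "0.005 0.007 -0.064 0.14" --pt "0.008 0.01 -0.096 0.21" --pt "0.011 0.014 -0.128 0.28" --pt "0.014 0.018 -0.16 0.35" --pt "0.016 0.02 -0.189 0.408" --pt "0.016 0.02 -0.189 0.408" --pt "0.016 0.02 -0.189 0.408" --jaw 0.066

```text
t: 31.78
tcp_pos: [0.4333, -0.1229, 0.1294]
tool_rot: [0.585, 0.419, -0.564, 0.404]
force: [0.2, -0.8, -0.3]
finger_gap: 0.773
```

Run:
```python
from h import *
wl(.032,'w16')
to([.4350,-.1247,.005],np.radians(71))
```

```text
g 1059.5 331 238 [ 0.4346 -0.1243]
g 1280.5 622 162 [ 0.4251 -0.313 ]
g 1898.0 603 45 [ 0.4958 -0.3096]
g 331.5 635 21 [ 0.5025 -0.3278]
shift [0.1245 0.0007 0.0045] turn 0.002 q6 1.31 tcp [ 0.4342 -0.1245  0.1296] toolx [ 0.013  0.034 -0.999] toolz [-0.324 -0.946 -0.036] t 31.8
```

View pics/w16.png

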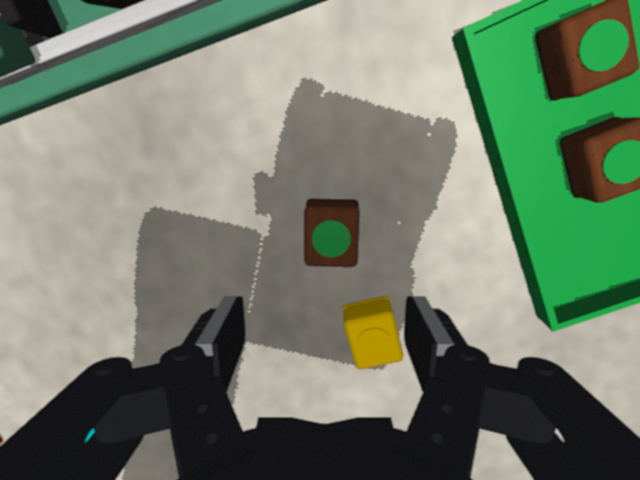

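The last green block is at px (331,238), square to the fingers; the yellow decoy at (374,335) is not in the fingers' way.

Emit:
step_arm --pt "0.035 0 0.002 0" --pt "0.07 0.001 0.003 0" --pt "0.1 0.001 0.0045 0" --pt "0.123 0.001 0.0045 0" --pt "0.123 0.001 0.0045 0" --pt "0.123 0.001 0.0045 0"

```text
t: 32.33
tcp_pos: [0.4348, -0.1257, 0.0054]
tool_rot: [0.586, 0.419, -0.565, 0.403]
force: [0.1, -0.6, 0.0]
finger_gap: 0.775
```

Emit:
step_arm --pt "0 0 0 0" --pt "0 0 0 0" --pt "0 0 0 0" --pt "0 0 0 0" --pt "0 0 0 0" --jaw 0.025

```text
t: 32.75
tcp_pos: [0.4358, -0.1266, 0.007]
tool_rot: [0.586, 0.417, -0.565, 0.404]
force: [-1.5, -1.1, 7.6]
finger_gap: 0.438
```

Emit:
step_arm --pt "-0.03 0 0 0" --pt "-0.06 0 0 0" --pt "-0.1 0 0 0" --pt "-0.12 0 0 0" --pt "-0.12 0 0 0" --pt "-0.12 0 0 0"

```text
t: 33.25
tcp_pos: [0.4349, -0.1309, 0.1285]
tool_rot: [0.587, 0.416, -0.564, 0.406]
force: [-0.3, -0.0, -1.1]
finger_gap: 0.437
```

Run:
```python
from h import *
slot('g',-.065,.13)
```

```text
shift [-0.0084 -0.0066  0.1996] turn -0.405 q6 1.3 tcp [ 0.4349 -0.1309  0.1285] toolx [ 0.017  0.03  -0.999] toolz [-0.324 -0.945 -0.034] t 33.2
```

Emit:
step_arm --pt "-0.001 -0.001 0.033 -0.07" --pt "-0.003 -0.002 0.066 -0.14" --pt "-0.005 -0.003 0.1 -0.21" --pt "-0.007 -0.005 0.133 -0.28" --pt "-0.008 -0.006 0.166 -0.35" --pt "-0.008 -0.007 0.2 -0.405" --pt "-0.008 -0.007 0.2 -0.405" --pt "-0.008 -0.007 0.2 -0.405"

```text
t: 33.92
tcp_pos: [0.3621, -0.3188, 0.128]
tool_rot: [0.494, 0.521, -0.47, 0.514]
force: [0.7, 0.9, -0.5]
finger_gap: 0.438
```

Run:
```python
from h import *
slot('g',-.065,.015); print(telemetry.sense()['finger_gap'])
```

```text
shift [ 0.113  -0.0003  0.0025] turn -0.004 q6 0.49 tcp [ 0.3621 -0.3188  0.128 ] toolx [ 0.016  0.033 -0.999] toolz [ 0.071 -0.997 -0.031] t 33.9
0.43820814564211913
```

Emit:
step_arm --pt "0.035 0 0.001 0" --pt "0.07 0 0.002 0" --pt "0.1 0 0.002 0" --pt "0.11 0 0.002 0" --pt "0.112 0 0.002 0" --pt "0.112 0 0.002 0"

```text
t: 34.42
tcp_pos: [0.3639, -0.3157, 0.0155]
tool_rot: [0.494, 0.522, -0.469, 0.513]
force: [-1.0, -0.0, -1.1]
finger_gap: 0.436
```

Emit:
step_arm --pt "0 0 0 0" --pt "0 0 0 0" --pt "0 0 0 0" --jaw 0.058

```text
t: 34.67
tcp_pos: [0.3646, -0.3163, 0.0169]
tool_rot: [0.494, 0.521, -0.469, 0.514]
force: [-0.6, -0.1, 0.2]
finger_gap: 0.679
```

Emit:
step_arm --pt "-0.03 0 0 0" --pt "-0.06 0 0 0" --pt "-0.09 0 0 0" --pt "-0.13 0 0 0" --pt "-0.16 0 0 0" --pt "-0.19 0 0 0" --pt "-0.2 0 0 0" --pt "-0.2 0 0 0"

```text
t: 35.33
tcp_pos: [0.3626, -0.3246, 0.2211]
tool_rot: [0.493, 0.518, -0.47, 0.517]
force: [1.1, -0.1, -0.2]
finger_gap: 0.681
```

Run:
```python
from h import *
wl(.037,'w17')
im=optics.snapshot('top');cv2.imwrite('pics/t7.png',cv2.resize(im[150:325,165:485][:,:,::-1],None,fx=2.5,fy=2.5,interpolation=cv2.INTER_CUBIC))
im=optics.snapshot('side');cv2.imwrite('pics/s7.png',im[:,:,::-1])
to([.144,-.608,.25])
```

```text
shift [-0.0464 -0.236   0.2684] turn 0 q6 0.5 tcp [ 0.3608 -0.3221  0.2166] toolx [ 0.016  0.033 -0.999] toolz [ 0.072 -0.997 -0.032] t 35.5
```

View pics/w17.png

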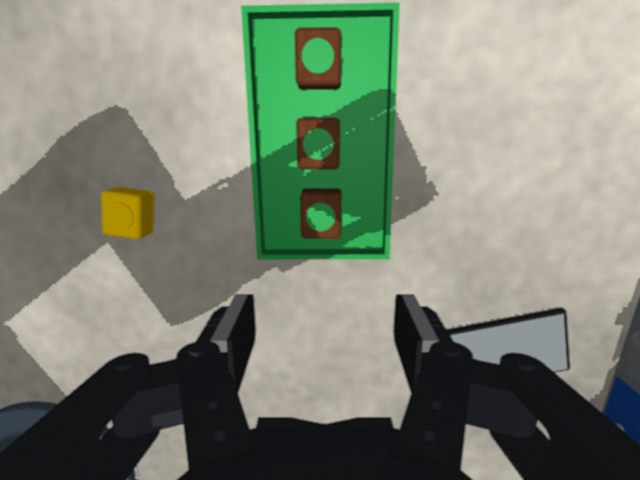

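View pics/t7.png

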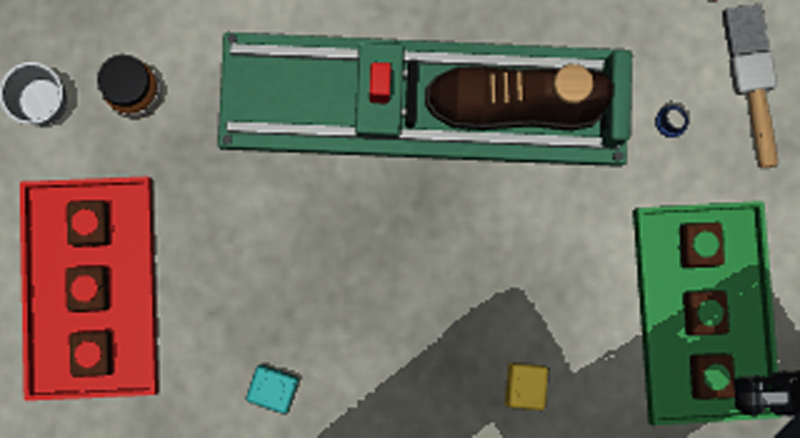

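View pics/s7.png

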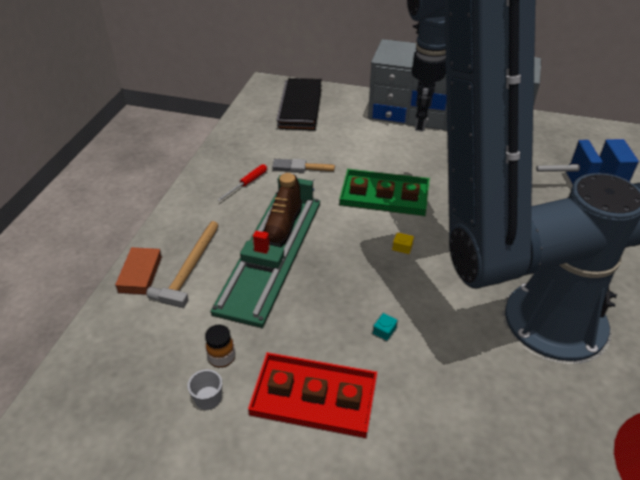

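All six blocks are in the right trays. I'll check the press gap in an enlarged crop.

Run:
```python
from h import *
im=optics.snapshot('top')
cv2.imwrite('pics/t8.png',cv2.resize(im[155:220,305:425][:,:,::-1],None,fx=6,fy=6,interpolation=cv2.INTER_CUBIC))
for v in (178,180,182,184,186,188,190): print(v,[tuple(int(x) for x in im[v,u]) for u in range(326,342)])
```

```text
178 [(87, 87, 86), (164, 166, 163), (22, 22, 22), (17, 18, 18), (19, 19, 20), (18, 20, 19), (30, 54, 42), (64, 115, 90), (61, 108, 85), (60, 107, 83), (60, 106, 83), (59, 105, 82), (59, 105, 82), (60, 107, 84), (60, 107, 83), (61, 109, 85)]
180 [(45, 55, 50), (69, 76, 73), (11, 11, 11), (18, 19, 19), (20, 19, 19), (17, 19, 18), (28, 52, 40), (63, 113, 89), (61, 110, 85), (60, 107, 82), (59, 105, 82), (61, 108, 84), (59, 105, 82), (50, 70, 59), (33, 35, 31), (19, 15, 11)]
182 [(43, 78, 61), (42, 75, 58), (15, 13, 14), (18, 19, 19), (18, 19, 18), (19, 23, 20), (34, 64, 49), (62, 111, 88), (63, 109, 86), (62, 110, 86), (63, 111, 86), (51, 73, 61), (40, 39, 36), (21, 14, 12), (23, 13, 9), (33, 19, 14)]
184 [(60, 109, 84), (42, 74, 58), (16, 13, 15), (20, 20, 20), (20, 18, 19), (27, 37, 31), (63, 114, 87), (61, 109, 85), (60, 107, 84), (55, 89, 71), (42, 41, 38), (31, 27, 25), (26, 15, 10), (29, 16, 11), (32, 19, 14), (37, 22, 16)]
186 [(60, 107, 82), (27, 46, 37), (20, 17, 19), (19, 20, 19), (18, 17, 18), (24, 35, 29), (63, 114, 89), (61, 111, 86), (59, 106, 83), (28, 30, 27), (42, 39, 37), (31, 21, 16), (31, 17, 12), (30, 17, 11), (33, 20, 15), (38, 23, 16)]
188 [(60, 107, 82), (27, 45, 36), (19, 18, 18), (18, 18, 17), (19, 17, 18), (24, 35, 28), (63, 114, 89), (61, 111, 86), (58, 105, 81), (29, 31, 29), (41, 39, 38), (18, 9, 6), (27, 15, 10), (32, 19, 14), (32, 18, 13), (39, 23, 18)]
190 [(61, 109, 85), (26, 45, 35), (18, 15, 17), (18, 17, 18), (19, 18, 18), (26, 41, 33), (65, 117, 90), (63, 113, 88), (58, 105, 81), (23, 18, 18), (42, 40, 39), (11, 5, 3), (17, 10, 8), (25, 14, 10), (29, 17, 12), (35, 20, 15)]
```

View pics/t8.png

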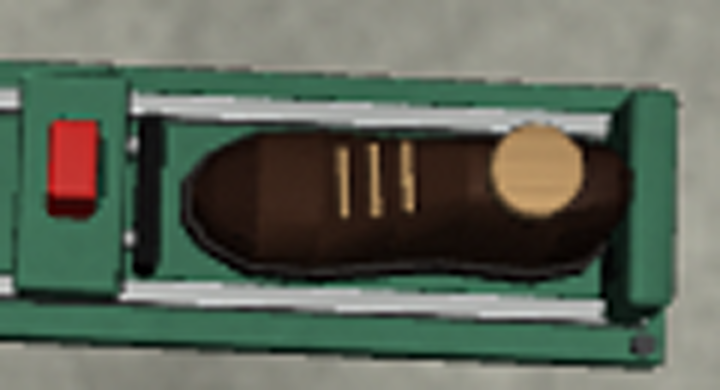

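Run:
```python
from h import *
for n,u,v,z in (('pad top',331.6,187,.055),('pad mid',331.6,187,.04),('toe sole',335,187,.025),('toe',335,187,.04),('heel',410,185,.04),('heel',410,185,.06)):print(n,ray('top',u,v,z).round(4))
s=telemetry.sense();print(s['t'],s['tcp_pos'],s['force'])
```

```text
pad top [ 0.6383 -0.0105  0.055 ]
pad mid [ 0.6412 -0.0111  0.04  ]
toe sole [ 0.6442 -0.0204  0.025 ]
toe [ 0.6414 -0.0197  0.04  ]
heel [ 0.6522 -0.21    0.04  ]
heel [ 0.6483 -0.206   0.06  ]
35.5333 [ 0.36068368 -0.32189475  0.21596662] [-0.56628071  0.29444772  0.12837731]
```

Run:
```python
from station import manip
print(manip.sign_off())
```

```text
the job is handed in; nothing more can be done
None
```

I pressed the boot against the heel stop, backed the jaw off about 1 cm, sorted all six heel blocks, and handed the job in at about 35.5 s. `sign_off` gives no verdict, so the results below are my own measurements.

- **Press:** I pushed the jaw by its red handle until the force on the tool reached about 15 N. That is an estimated 8 mm of give in the spring pad, held for about 0.5 s, then I backed off.
- **Final gap:** The last top view shows the pad about 9 mm clear of the toe. The toe is at y ≈ -0.020 m, about 1 mm from where it should be with the heel home. The camera calibration is good to about 2 mm.
- **Blocks:** All three green-tagged blocks lie flat in the green tray and all three red-tagged ones in the red tray. The wrist, top and side views agree on this.
- **Bystanders and decoys:** The jar, spool, brush and tin showed no movement in the last views. I did not touch the turquoise and yellow decoys.
- **Disturbances:** I saw no block knocked aside and no grip slip.
- **Off-nominal:** The tool's downward axis drifted about 2° off vertical during the run. It did not affect any grasp or placing.

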